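# Put the battery packs on storage charge in the locked charging box

### The arm

A 7-joint arm with a two-finger parallel gripper is mounted at the origin on the work surface. World frame = base frame: x ahead of the robot, y to its left, z up, the work surface at z = 0. Lengths are in mm, angles in rad, forces in N, time in s.
With the tool pointing down it reaches from about 425 to 875 mm from the base axis. Payload 4.7 kg.
Tool frame: the origin (TCP) lies midway between the tips of the shut fingers; the grasp point (between the pads) lies 19 mm behind it; z points along the fingers, y is the line along which they close (so a half turn about z gives the same grasp; the last joint's range is limited). The gripper opens to 87 mm and grips with 3 to 60 N. Pads are 19 mm wide; open, the fingers measure 117 mm over their backs; the gripper's body (75 mm by 190 mm) begins 51 mm behind the grasp point.
Start: joints at [1.211, 0.321, -0.07, 1.45, 0.023, 1.371, -0.057], TCP at [237.333, -605.144, 222.587] pointing down, gripper open.
Joint ranges: [-2.86, 2.86], [-0.3, 2.09], [-1.38, 1.24], [0.06, 2.45], [-1.56, 4.7], [0.09, 2.05], [-2.69, 2.69]. Speed limits (rad/s): [2.57, 2.57, 3.14, 3.14, 3.14, 3.14, 3.14].

### API

Orientations are given as a rotation vector (axis times angle).
In Python, from plant import manip gives the robot as it stands.
- The arm moves only by the tool carry_out, never from a script. Its argument "motion" is a list of rows, each an object of numbers: "ax", "ay", "az": the turn, a rotation vector about the world's x, y, z each as a share of 90 degrees, from -1 to 1; "dx", "dy", "dz": the shift along the world's x, y, z each as a share of 20 cm, from -1 to 1; "gripper": the opening, from 0 (shut) to 1 (fully open). A call has 1 to 10 rows; each row shifts and turns the commanded pose from where the row before left it; what a row does not reach is not made up. A row lasts 1/8 s, in which the tool goes at most 62.5 mm and 10.7 degrees, less where a joint would pass 70% of its speed; a pose out of reach is approached as far as the arm can. A call with a number of a shift or a turn outside -1 to 1 is refused whole. A call with a gripper value outside its range is refused whole. The fingers move at their own pace and stop on an object; "grip_force" is the grip in N (left out, the last holds). Time passes only in rows, so rows that do not move let the fingers close. It gives the time, the measured TCP pose, the force, the opening and the grip force at its end, in the units of the state.
- manip.observe(): the state, without advancing time (a new reading comes with each control period).
- manip.snapshot(name): name is "scene" or "top" or "wrist"; returns a dict with "color" (480x640x3 uint8, red, green, blue), "z_map" (480x640 float32, mm along the optical axis (not along the pixel's ray), 0 where there is no reading), "fov_y" (degrees; the focal length in pixels is half the picture's height over the tangent of half this angle, whatever the lens; pixels are square), "cx", "cy" (the principal point, pixels), "world_from_camera" (4x4, takes a point from camera to world coordinates). Camera axes: x right, y down, z forward; pixel columns grow to the right and rows downward; lengths in mm; the calibration is good to about 2 mm. A picture is of the moment at which its call begins.
- manip.finish_job(): hands the job in; it is judged then, once.
Trained networks look in the newest picture that a camera, given by its name, has taken for a name from the list of things; names that differ only in an ending like _2 or _b are one class to them, and where a whole thing is asked for, a point or a joint stands for the part that bears it (a point fixed in the world has none). Each returns a list of dicts, best first, with "confidence" (0 to 1); they miss things now and then, are a little off and sometimes report something else, mostly with a low value. They report only what shows in the picture. A call takes as long as a camera call. They do not tell look-alikes from the thing itself.
- manip.search_frame(camera, label): "point" ([x, y, z] in mm, in the coordinates of the camera as it stood for that picture, good to about 4 mm: the middle of the surface that is visible of it).
- manip.regions_of(camera, label): "mask" (480x640 bool, what is visible of it).
- manip.tip_of(camera, label): "point" ([x, y, z] in mm, in the coordinates of the camera as it stood for that picture, good to about 4 mm: a listed point, or the origin of a listed thing).
The state is a dict: "t": time; "joints": joint angles; "qd": joint speeds; "joint_torque": joint torques, N m; "eef_pos": TCP position; "tcp_rot": TCP orientation; "ft_force": force on the tool from outside, world axes, zero at the start; "torque": the same for the moment, N m; "finger_gap": finger opening in mm; "gripper_force": force on a finger pad.
Only numpy, scipy, OpenCV 4.12 (cv2) and the standard library are available. Lean on these libraries where they do the work, as an engineer would, in place of code of your own. Each camera call takes 0.05 s, during which the arm holds its last target. There are 200 camera calls.

### The job

Put the loose grey battery packs (two or three, each with a blue band) on storage charge: pull the lock pin out of the charging box's lugs and lay it on the bench, lift the lid gently right back onto its stop, stand every pack upright in a cradle with its copper contact end towards the hinge, and lower the lid gently until it is fully shut. Then push the lock pin back through all three lugs, from either side, until its collar is against the lug, and only then turn the selector exactly one click clockwise, from the white dot to the yellow, and let go of everything. Do not disturb the meter, spool, jar or screwdriver.

Things in the scene. Friction and masses are not known exactly. Their poses are not given: they have to be found in the camera images.
- charge_box: fixed grey steel tub 156 deep (its x; +x is the hinge side, away from the robot) x 298 wide (y) x 85 mm high, walls and floor 6 mm, three cradles on its floor; origin: centre of the tub's underside. Copper charge contacts inside the hinge-side wall. A blue control housing 90 mm wide, 85 mm high is built onto its right (-y) side. Two steel lugs at its front left, 137 mm high.
- bay_a (a point): left (+y) cradle: centre of its floor, 6 mm above the bench. A cradle is a 112 (box x) x 48 mm (box y) pocket between black ribs whose tops are 18 mm above the bench; a pack stands upright in it, long side along box x, contact end to +x. Cradles are 92 mm apart along y
- bay_b (a point): middle cradle: centre of its floor, 6 mm above the bench
- bay_c (a point): right (-y) cradle: centre of its floor, 6 mm above the bench
- lid (a joint): angle of the box's lid, rad: 0 shut on the rim, 1.75 open against its back stop. Clear panel in an aluminium frame, 156 mm from hinge to front edge, 8 mm thick. Friction hinges: it stays where it is left and takes about 4 N at the handle. Its front edge carries the middle lug (8 mm, hole 14 mm), which comes between the two fixed lugs, all holes in line, when shut.
- lid_handle (a point): middle of the lid's black bar handle: a round bar 10 mm in diameter, 90 mm long, parallel to the hinge (box y), held by two arms 40 mm in front of the lid's front edge, at mid thickness of the lid: 196 mm from the hinge line and 4 mm above it when shut (90 mm above the bench, 40 mm clear of the tub's front wall). It moves with the lid.
- lid_hinge (a point): middle of the hinge line, which runs along box y at the far rim, 85 mm above the bench; this frame turns with the lid (its -x points from the hinge to the lid's front edge)
- lug_left (a point): centre of the hole in the left fixed lug, on its outer (+y) face: 122 mm above the bench, 22 mm in front of the tub's front wall, 117 mm left of box centre. Lugs are 8 mm plates with level holes 14 mm in diameter along box y; from the outer face of one fixed lug to that of the other is 44 mm
- lug_right (a point): the same for the right fixed lug, on its outer (-y) face, 73 mm left of the box centre
- selector (a joint): angle of the black bar knob on the blue housing, rad, growing clockwise seen from above: 0 off (white dot), 1.05 first click (yellow dot), 2.09 second click (red dot); end stops at 0 and 2.09. A detent resists with up to 0.3 N m, most at about 0.26 rad; past 0.52 rad it snaps on to 1.05 by itself. The next hump is like it.
- selector_grip (a point): centre of the selector's bar on its vertical axis, at the height to grip (about 117 mm above the bench); the bar is 54 long x 15 wide x 36 mm high on a 60 mm disc. At selector 0 the bar lies along box x with its white pointer line towards the robot (box -x). This frame turns with the knob; the bar lies along its x.
- pack_a: loose battery pack, grey brick with a blue band, 104 long (its x) x 40 wide (y) x 55 mm high, about 0.4 kg; origin: centre of its underside, z up. The black end with two copper contacts is its +x end. May be absent (None from the start): one is missing in some runs.
- pack_b: loose battery pack, grey brick with a blue band, 104 long (its x) x 40 wide (y) x 55 mm high, about 0.4 kg; origin: centre of its underside, z up. The black end with two copper contacts is its +x end. May be absent (None from the start): one is missing in some runs.
- pack_c: loose battery pack, grey brick with a blue band, 104 long (its x) x 40 wide (y) x 55 mm high, about 0.4 kg; origin: centre of its underside, z up. The black end with two copper contacts is its +x end. May be absent (None from the start): one is missing in some runs.
- pack_a_term (a point): middle of the contact end face of pack_a, 52 mm from its centre, 27.5 mm above its underside
- pack_b_term (a point): middle of the contact end face of pack_b, 52 mm from its centre, 27.5 mm above its underside
- pack_c_term (a point): middle of the contact end face of pack_c, 52 mm from its centre, 27.5 mm above its underside
- pin: lock pin 135 mm long, 0.12 kg: red handle 26 x 26 mm square, 55 long; dark collar 26 mm in diameter, 5 thick; steel shaft 10 mm in diameter, 75 long with a 9 mm tapered tip. Origin on the shaft's axis at the collar's face (the shoulder); shaft to +x; in -x the collar to -5 mm, the handle to -60. On the bench its axis is level, 13 mm up.
- pin_tip (a point): At the start the pin is in the lugs from the left, locking the shut lid, with 2 mm of play around it. This point: tip of the pin's shaft, 75 mm from the shoulder
- meter: yellow multimeter lying on the bench, 130 x 70 x 34 mm, bystander
- spool: orange spool, 64 mm in diameter, 44 mm high, bystander
- flux_jar: small jar with black cap, 56 mm in diameter, 75 mm high, bystander
- driver: screwdriver with yellow handle lying on the bench, 150 mm long, bystander
There are look-alikes about, which are no part of the job. Leave any pink or red look-alike of the pack_c alone.

How it is judged (in metres and radians):
On the way, in this order (a step that is already met when the one before it is completed fails the run):
1. the pin lies on the bench and the lid is lifted back onto its stop (height (world z) of pin below 0.05 m and value of joint lid above 1.65 rad), for 0.2 s.
2. with the lid open, every pack stands in a cradle, contacts towards the hinge (value of joint lid above 1.2 rad and z of pack_a in the frame of charge_box between 0 and 0.011 m and x of pack_a_term in the frame of charge_box between 0.042 and 0.062 m and y of pack_a in the frame of charge_box between -0.105 and 0.105 m and angle between each of pack_a, pack_b, pack_c's own z axis and vertical below 0.1 rad and z of pack_b in the frame of charge_box between 0 and 0.011 m and x of pack_b_term in the frame of charge_box between 0.042 and 0.062 m and y of pack_b in the frame of charge_box between -0.105 and 0.105 m and z of pack_c in the frame of charge_box between 0 and 0.011 m and x of pack_c_term in the frame of charge_box between 0.042 and 0.062 m and y of pack_c in the frame of charge_box between -0.105 and 0.105 m and linear speed of each of pack_a, pack_b, pack_c below 0.02 m/s), for 0.2 s.
3. the lid is shut over the packs (value of joint lid below 0.04 rad and z of pack_a in the frame of charge_box between 0 and 0.011 m and x of pack_a_term in the frame of charge_box between 0.042 and 0.062 m and y of pack_a in the frame of charge_box between -0.105 and 0.105 m and angle between each of pack_a, pack_b, pack_c's own z axis and vertical below 0.1 rad and z of pack_b in the frame of charge_box between 0 and 0.011 m and x of pack_b_term in the frame of charge_box between 0.042 and 0.062 m and y of pack_b in the frame of charge_box between -0.105 and 0.105 m and z of pack_c in the frame of charge_box between 0 and 0.011 m and x of pack_c_term in the frame of charge_box between 0.042 and 0.062 m and y of pack_c in the frame of charge_box between -0.105 and 0.105 m), for 0.2 s.
4. the pin is through all three lugs with its collar against the outer one (value of joint lid below 0.04 rad and angle between the x axis of pin and the y axis of charge_box, either way round below 0.2 rad and ((distance between pin and lug_left below 0.008 m and y of pin_tip in the frame of charge_box below 0.055 m) or (distance between pin and lug_right below 0.008 m and y of pin_tip in the frame of charge_box above 0.135 m))), for 0.2 s.
5. the selector is clicked to the yellow dot (all of step 4 and value of joint selector between 0.9 and 1.2 rad), for 0.2 s.
At the end, for the whole second after the job is handed in: packs upright on cradle floors (within 5 mm of height), contacts towards the hinge; lid within 0.04 rad of shut; pin through all three lugs, shoulder within 8 mm of the outer hole's centre, tip out beyond; selector 0.9 to 1.2 rad; all released and at rest (all of step 5 and z of pack_a in the frame of charge_box between 0 and 0.011 m and x of pack_a_term in the frame of charge_box between 0.042 and 0.062 m and y of pack_a in the frame of charge_box between -0.105 and 0.105 m and angle between each of pack_a, pack_b, pack_c's own z axis and vertical below 0.1 rad and z of pack_b in the frame of charge_box between 0 and 0.011 m and x of pack_b_term in the frame of charge_box between 0.042 and 0.062 m and y of pack_b in the frame of charge_box between -0.105 and 0.105 m and z of pack_c in the frame of charge_box between 0 and 0.011 m and x of pack_c_term in the frame of charge_box between 0.042 and 0.062 m and y of pack_c in the frame of charge_box between -0.105 and 0.105 m and linear speed of each of pack_a, pack_b, pack_c, pin below 0.02 m/s); the robot touches nothing.
It fails at once if the lid is slammed: it moves faster than 1.5 rad/s within 0.2 rad of either stop ((value of joint lid below 0.2 rad and velocity of joint lid below -1.5 rad/s) or (value of joint lid above 1.55 rad and velocity of joint lid above 1.5 rad/s)).
It fails at once if a bystander (meter, spool, jar, screwdriver) is pushed more than 40 mm (distance of any of meter, spool, flux_jar, driver from where it was at the start of the episode above 0.04 m).
Of pack_a, pack_b, pack_c only 2 to 3 are there at a start; the rules pass over those that are not, and their reading is None.
At some moment in a run one of pack_a, pack_b, pack_c, pin may be knocked a few centimetres aside while the robot is not near it.
Once in a run the grip may slacken for a moment while it holds something.
It also fails if it takes over 200 s, if anything falls off the work surface, if the arm or the gripper's body presses on something with over 40 N, if the wrist force passes 120 N, or if a joint passes its speed limit or range.

## Working session

There is one attempt and no reset: what is moved stays moved. The work goes in short steps, Python scripts to look and compute and a tool call to move; the robot and the scene stay as the last step left them, time stands still between calls to the robot, and variables do not carry over. Pictures are saved under pics/ and viewed, at most 14 in all, crops included, and the job is handed in when it is done.

Besides the shell and the picture viewer there is one more tool, called after "Call:" as name([rows], argument=value, ...), one row to a line, values as JSON. carry_out: Moves the arm, as the interface text tells. Shift numbers are shares of 20 cm and turn numbers shares of 90 degrees, none past 1 either way. Its arguments: {"type":"object","properties":{"motion":{"type":"array","items":{"type":"object","properties":{"ax":{"type":"number","minimum":-1,"maximum":1},"ay":{"type":"number","minimum":-1,"maximum":1},"az":{"type":"number","minimum":-1,"maximum":1},"dx":{"type":"number","minimum":-1,"maximum":1},"dy":{"type":"number","minimum":-1,"maximum":1},"dz":{"type":"number","minimum":-1,"maximum":1},"gripper":{"type":"number"}}}},"grip_force":{"type":"number"}},"required":["motion"]}

```bash
ls; mkdir -p pics; cat > h.py <<'E'
import numpy as np, cv2
from plant import manip
from scipy.spatial.transform import Rotation as R
def snap(cam,fn=None):
    s=manip.snapshot(cam)
    if fn: cv2.imwrite('pics/'+fn,s['color'][:,:,::-1])
    return s
def w(s,p): 
    T=np.array(s['world_from_camera']); return T[:3,:3]@np.array(p)+T[:3,3]
def f(s): return 240/np.tan(np.radians(s['fov_y'])/2)
def px(s,P):
    T=np.linalg.inv(np.array(s['world_from_camera'])); c=T[:3,:3]@np.array(P)+T[:3,3]
    return np.array([s['cx']+f(s)*c[0]/c[2], s['cy']+f(s)*c[1]/c[2]])
def cloud(s):
    z=s['z_map'].astype(float); v,u=np.mgrid[:480,:640]; k=f(s)
    P=np.stack([(u-s['cx'])*z/k,(v-s['cy'])*z/k,z],-1); T=np.array(s['world_from_camera'])
    P=P@T[:3,:3].T+T[:3,3]; P[z==0]=np.nan; return P
E
python3 - <<'E'
from h import *
np.set_printoptions(precision=1,suppress=True)
for c in ('scene','top'):
    s=snap(c,c+'1.png'); 
    print(c,np.array(s['world_from_camera'])[:3,3], s['fov_y'])
    for l in ['charge_box','pack_a','pin','lid_handle','meter','spool','flux_jar','driver','selector_grip','lug_left','lug_right','bay_a','bay_c','pin_tip','lid_hinge']:
        for d in manip.tip_of(c,l): 
            p=w(s,d['point']); print(c,l,round(d['confidence'],2),p,px(s,p))
print(manip.observe())
E
```

```text
pics
scene [1238.7 -150.9 1112.9] 42.8727274915632
scene charge_box 0.62 [578.6  -0.8   1.3] [311.2 309.5]
scene charge_box 0.56 [752.9  89.9  -3.2] [379.1 371.2]
scene pack_a 0.85 [263.3 330.5   4.6] [404.3 171.9]
scene pack_a 0.82 [420.9 336.8  -2.7] [430.5 219.6]
scene pack_a 0.81 [475.  476.9  -0.4] [495.  222.4]
scene pin 0.83 [482.3 118.6 114.7] [351.8 229.1]
scene lid_handle 0.87 [471.7   0.4  90.4] [296.6 245.5]
scene meter 0.82 [754.1  89.1  -5. ] [378.9 372.3]
scene meter 0.37 [483.  116.5 125.6] [351.1 226.3]
scene spool 0.53 [ 567.9 -192.7  113.1] [212.2 299.9]
scene flux_jar 0.93 [707.3 253.8  -1.5] [446.5 330.2]
scene driver 0.67 [ 376.3 -108.7    1.8] [241.5 248.5]
scene selector_grip 0.89 [ 564.6 -193.1  113.3] [211.7 298.4]
scene selector_grip 0.54 [487.9  77.1 126.4] [333.6 232.2]
scene selector_grip 0.28 [582.5   0.3   0.2] [312.2 311.2]
scene lug_left 0.66 [483.6 120.7 123. ] [353.1 226.8]
scene lug_right 0.85 [487.7  73.4 126.7] [331.9 232.5]
scene bay_a 0.47 [ 438.  -371.5   -2.2] [128.  300.2]
scene bay_a 0.29 [ 747.7 -233.8   -1.5] [217.5 414.2]
scene bay_c 0.
[... 998 characters left out ...]
69.  -193.3  119.4] [432.3 227.4]
top lug_left 0.87 [485.  117.3 119.1] [286.3 268.3]
top lug_left 0.28 [665.5   4.6  82.9] [338.1 187.1]
top lug_right 0.64 [483.4  71.2 121.2] [308.1 268.8]
top pin_tip 0.81 [483.9  45.2 124.1] [320.4 268.4]
top lid_hinge 0.83 [664.9   4.4  82.2] [338.1 187.4]
{'t': 1.6, 'joints': array([ 1.2,  0.3, -0.1,  1.5,  0. ,  1.4, -0.1]), 'qd': array([ 0., -0.,  0., -0., -0.,  0., -0.]), 'joint_torque': array([  0. , -49.1,  -0.4, -31.3,  -0.1,   0. ,   0. ]), 'eef_pos': array([ 237.3, -605.1,  222.6]), 'tcp_rot': array([ 3.1,  0.6, -0. ]), 'ft_force': array([ 0.9, -0.6,  0.3]), 'torque': array([-0.,  0., -0.]), 'gripper_force': 0.0, 'finger_gap': 86.55461457017047}
```

View pics/scene1.png

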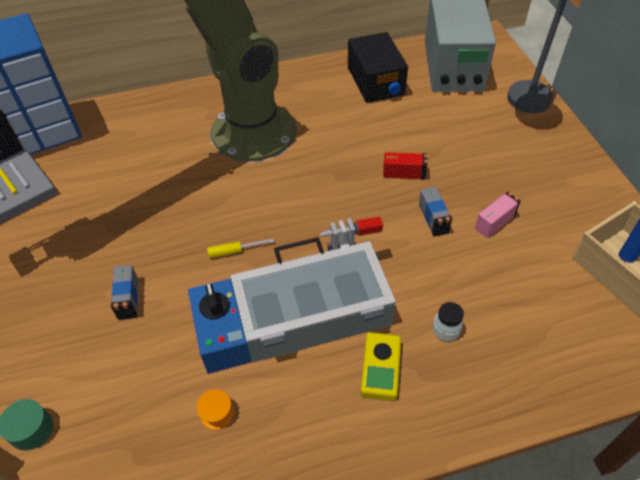

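View pics/top1.png

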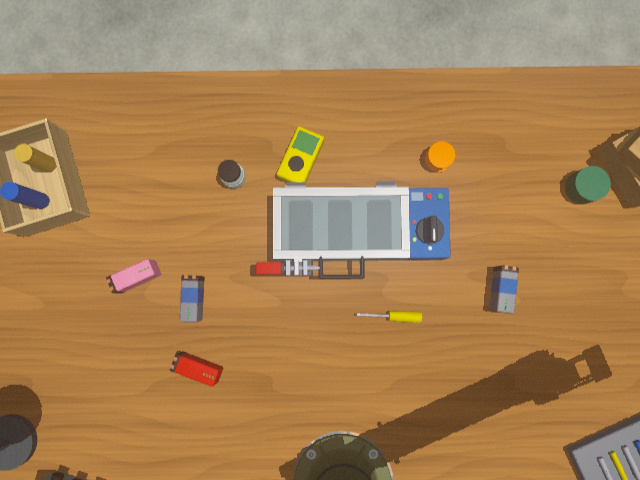

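Scene (robot at the top) and top view show two grey packs with blue bands: top pixels (192,298) and (505,290), contacts towards +x. Possible mix-ups are the red pack (196,368), the pink pack (134,275) and, for the pin handle, nothing nearby except the red pack. I choose the two grey ones and the pin handle at (268,268). The third pack looks absent.

```bash
python3 - <<'E'
from h import *
np.set_printoptions(precision=3,suppress=True)
o=manip.observe(); print(o['tcp_rot']); M=R.from_rotvec(o['tcp_rot']).as_matrix(); print(M)
s=snap('top'); P=cloud(s)
# tub/lid top region edges
for nm,lo,hi,box in [('pack1',40,70,(330,260,520,420)),('pack2',40,70,(330,-470,540,-280))]:
    m=(P[...,2]>lo)&(P[...,2]<hi)&(P[...,0]>box[0])&(P[...,0]<box[2])&(P[...,1]>box[1])&(P[...,1]<box[3])
    q=P[m]; r=cv2.minAreaRect(q[:,:2].astype(np.float32)); print(nm,len(q),r,np.median(q[:,2]))
m=(P[...,2]>80)&(P[...,2]<105)&(P[...,0]>440)&(P[...,0]<700)&(abs(P[...,1])<260)
q=P[m]; print('lid+',cv2.minAreaRect(q[:,:2].astype(np.float32)),np.median(q[:,2]))
m&=(P[...,0]>515)
q=P[m]; print('box',cv2.minAreaRect(q[:,:2].astype(np.float32)),q.min(0),q.max(0))
cv2.imwrite('pics/c.png',cv2.resize(s['color'][250:330,150:550,::-1],(800,160)))
E
```

```text
[ 3.087  0.584 -0.   ]
[[ 0.931  0.365 -0.   ]
 [ 0.365 -0.931 -0.   ]
 [-0.     0.    -1.   ]]
pack1 883 ((425.0069580078125, 370.88525390625), (102.17060852050781, 107.45514678955078), 87.786376953125) 53.90383414603025
pack2 919 ((436.1912536621094, -369.6046142578125), (42.99047088623047, 104.31803131103516), 81.5038070678711) 53.80773160073045
lid+ ((571.7153930664062, 11.76531982421875), (506.275634765625, 221.81040954589844), 86.84925079345703) 90.76317822050032
box ((595.3320922851562, 11.87628173828125), (503.4579772949219, 174.6605682373047), 86.84925079345703) [ 515.021 -238.88    80.006] [696.366 258.425 104.551]
```

View pics/c.png

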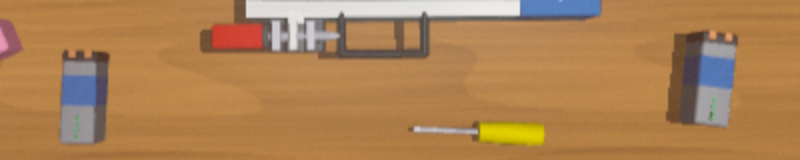

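The crop shows both packs with copper contacts at the top edge (+x): (85,55) and (712,38). The pin handle is at (237,36) and the pin is in the lugs at (275–320,36). Moving to view with the wrist camera.

Call:
carry_out([
  {"dx":0.188,"dy":0.218,"dz":0.077,"az":0.109,"gripper":0.6},
  {"dx":0.188,"dy":0.218,"dz":0.077,"az":0.109},
  {"dx":0.188,"dy":0.218,"dz":0.077,"az":0.109},
  {"dx":0.188,"dy":0.218,"dz":0.077,"az":0.109},
  {"dx":0.188,"dy":0.218,"dz":0.077,"az":0.109},
  {"dx":0.188,"dy":0.218,"dz":0.077,"az":0.109},
  {"dx":0.188,"dy":0.218,"dz":0.077,"az":0.109},
  {"dy":0.3,"dx":-0.05},
  {"dy":0.3,"dx":-0.05},
  {"dy":0.3,"dx":-0.05},
])

```text
$.motion[0]: bad value
```

Call:
carry_out([
  {"dy":0.3,"dx":-0.05},
  {"dy":0.3,"dx":-0.05},
  {"dy":0.3},
  {},
])

```text
$.motion[0]: bad value
```

```bash
python3 - <<'E'
from h import *
np.set_printoptions(precision=2,suppress=True)
o=manip.observe(); print(o['eef_pos'],o['joints']); print(R.from_rotvec(o['tcp_rot']).as_matrix())
s=snap('wrist','w1.png'); print(np.array(s['world_from_camera']))
for l in ['charge_box','pin','lid_handle','selector_grip','lug_left','lug_right','pin_tip','lid_hinge']:
    for d in manip.tip_of('wrist',l)[:2]:
        p=w(s,d['point']); print(l,round(d['confidence'],2),p,px(s,p))
E
```

```text
[ 237.33 -605.17  222.6 ] [ 1.21  0.32 -0.07  1.45  0.02  1.37 -0.06]
[[ 0.93  0.37 -0.  ]
 [ 0.37 -0.93 -0.  ]
 [-0.    0.   -1.  ]]
[[   0.37   -0.9    -0.25  305.29]
 [  -0.93   -0.35   -0.1  -578.74]
 [  -0.      0.27   -0.96  385.42]
 [   0.      0.      0.      1.  ]]
```

View pics/w1.png

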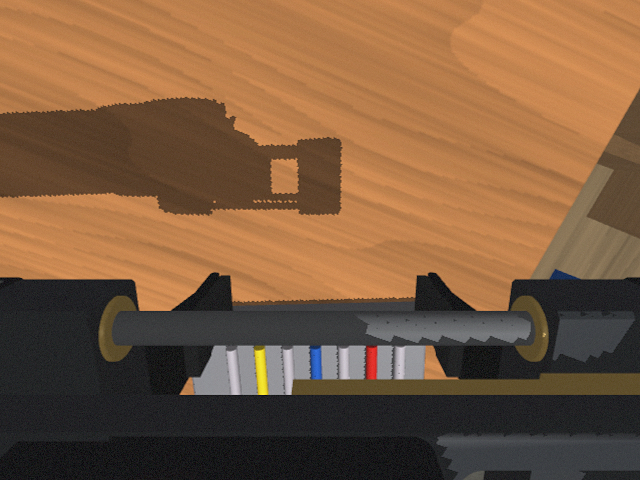

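The wrist view shows only bench, shadow and fingers (fingertips near (220,300) and (430,300)). The move was refused, probably because every field must be given.

Call:
carry_out([
  {"ax":0,"ay":0,"az":0.109,"dx":0.188,"dy":0.218,"dz":0.077,"gripper":0.6},
  {"ax":0,"ay":0,"az":0.109,"dx":0.188,"dy":0.218,"dz":0.077,"gripper":0.6},
  {"ax":0,"ay":0,"az":0.109,"dx":0.188,"dy":0.218,"dz":0.077,"gripper":0.6},
  {"ax":0,"ay":0,"az":0.109,"dx":0.188,"dy":0.218,"dz":0.077,"gripper":0.6},
  {"ax":0,"ay":0,"az":0.109,"dx":0.188,"dy":0.218,"dz":0.077,"gripper":0.6},
  {"ax":0,"ay":0,"az":0.109,"dx":0.188,"dy":0.218,"dz":0.077,"gripper":0.6},
  {"ax":0,"ay":0,"az":0.109,"dx":0.188,"dy":0.218,"dz":0.077,"gripper":0.6},
  {"ax":0,"ay":0,"az":0,"dx":-0.05,"dy":0.3,"dz":0,"gripper":0.6},
  {"ax":0,"ay":0,"az":0,"dx":-0.05,"dy":0.3,"dz":0,"gripper":0.6},
  {"ax":0,"ay":0,"az":0,"dx":-0.05,"dy":0.3,"dz":0,"gripper":0.6},
])

```text
t: 3.35
eef_pos: [470.2, -117.9, 330.5]
tcp_rot: [2.219, 2.223, 0.0]
ft_force: [0.3, 0.1, 1.2]
finger_gap: 52.3
gripper_force: 0.0
```

Call:
carry_out([
  {"ax":0,"ay":0,"az":0,"dx":-0.05,"dy":0.3,"dz":0,"gripper":0.6},
  {"ax":0,"ay":0,"az":0,"dx":-0.05,"dy":0.3,"dz":0,"gripper":0.6},
  {"ax":0,"ay":0,"az":0,"dx":0,"dy":0.3,"dz":0,"gripper":0.6},
  {"ax":0,"ay":0,"az":0,"dx":0,"dy":0.3,"dz":0,"gripper":0.6},
  {"ax":0,"ay":0,"az":0,"dx":0,"dy":0,"dz":0,"gripper":0.6},
])

```text
t: 3.98
eef_pos: [449.4, 125.9, 331.1]
tcp_rot: [2.208, 2.234, 0.003]
ft_force: [0.1, -1.5, 0.4]
finger_gap: 52.4
gripper_force: 0.0
```

```bash
python3 - <<'E'
from h import *
np.set_printoptions(precision=2,suppress=True)
o=manip.observe(); print(o['eef_pos'],o['joints']); print(R.from_rotvec(o['tcp_rot']).as_matrix())
s=snap('wrist','w2.png'); print(np.array(s['world_from_camera']))
for l in ['charge_box','pin','lid_handle','selector_grip','lug_left','lug_right','pin_tip','lid_hinge']:
    for d in manip.tip_of('wrist',l)[:2]:
        p=w(s,d['point']); print(l,round(d['confidence'],2),p,px(s,p))
E
```

```text
[449.44 125.93 331.08] [ 0.58 -0.11 -0.83  1.68 -0.08  1.54 -0.22]
[[-0.01  1.    0.  ]
 [ 1.    0.01  0.  ]
 [ 0.    0.   -1.  ]]
[[  1.     0.01   0.   448.59]
 [  0.01  -0.96  -0.26 198.35]
 [  0.     0.26  -0.96 493.95]
 [  0.     0.     0.     1.  ]]
charge_box 0.6 [587.11  -4.98   1.66] [418.13 284.37]
pin 0.68 [483.8  114.58 119.19] [355.83 219.82]
lid_handle 0.82 [468.86   0.68  91.41] [337.89 308.12]
lid_handle 0.2 [470.72 331.7   28.92] [343.98  11.74]
selector_grip 0.35 [589.61  -4.96   0.11] [419.61 283.96]
lug_right 0.75 [485.87  73.98 122.68] [356.72 258.15]
pin_tip 0.92 [484.78  46.91 131.04] [355.47 285.07]
```

View pics/w2.png

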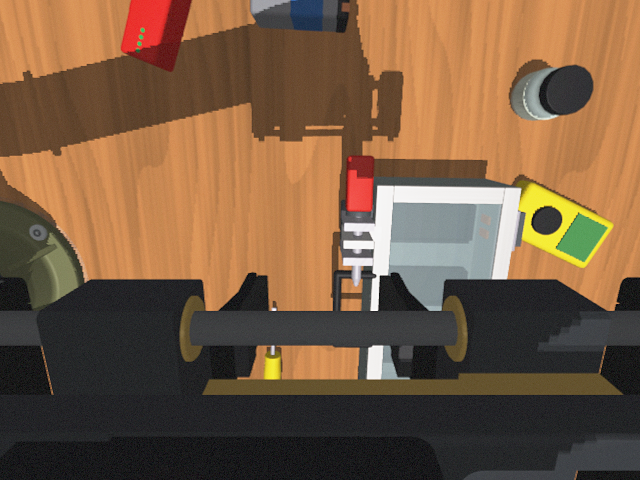

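The wrist view shows the pin handle at (360,183), the lugs at (357,210–260), the bar handle at (345,300), the meter at (570,220) and the grey pack at (300,10). Now precise measurement with the cloud.

```bash
python3 - <<'E'
from h import *
np.set_printoptions(precision=2,suppress=True)
def fit(q,n): 
    c=q.mean(0); d=np.linalg.svd(q-c,full_matrices=False)[2][0]; print(n,len(q),'med',np.median(q,0),'mid',(np.percentile(q,2,0)+np.percentile(q,98,0))/2,'yaw',np.degrees(np.arctan2(d[1],d[0])))
for cam in ('wrist','top','scene'):
    s=snap(cam); P=cloud(s); C=s['color'].astype(int)
    red=(C[...,0]>150)&(C[...,1]<70)&(C[...,2]<70)&(P[...,1]<230)&(P[...,2]>100)&(P[...,1]>100)
    q=P[red]; top=q[q[:,2]>np.percentile(q[:,2],90)-6]; fit(top,cam+' pin handle top'); print(np.percentile(top,[1,99],axis=0))
    # white frame edges: left frame line, far frame line
    wh=(C.min(-1)>170)&(abs(P[...,2]-93)<8)
    q=P[wh]; 
    for n,m in [('front',(q[:,0]<520)&(abs(q[:,1])<110)),('far',(q[:,0]>645)&(q[:,0]<668)&(abs(q[:,1])<130))]:
        if m.sum()>50:
            qq=q[m]; a=np.polyfit(qq[:,1],qq[:,0],1); print(cam,n,m.sum(),'x at y=0',a[1],'slope deg',np.degrees(a[0]),np.percentile(qq[:,0],[2,98]),'z',np.median(qq[:,2]))
    print(cam,'white ext',np.percentile(q,[1,99],axis=0).ravel())
    bl=(C.max(-1)<70)&(abs(P[...,2]-93)<9)&(P[...,0]>455)&(P[...,0]<482)&(abs(P[...,1])<55)
    if bl.sum()>20: fit(P[bl],cam+' bar')
    kn=(P[...,2]>128)&(P[...,2]<142)&(abs(P[...,0]-568)<45)&(abs(P[...,1]+193)<45)
    if kn.sum()>20: fit(P[kn],cam+' knob')
E
```

```text
wrist pin handle top 271 med [485.66 142.03 130.2 ] mid [485.52 148.72 129.54] yaw -61.45121427183373
[[473.15 126.94 126.34]
 [497.9  170.7  132.82]]
wrist front 1352 x at y=0 512.6991084197615 slope deg -0.08174932263348653 [506.1  519.59] z 94.06874928776361
wrist far 1425 x at y=0 653.1719203676225 slope deg 1.0775471209521545 [645.85 665.85] z 93.94943740535427
wrist white ext [507.25 -95.27  91.04 664.96 146.53  95.9 ]
wrist bar 329 med [468.74  27.7   94.26] mid [472.02  21.16  93.38] yaw 83.29245731444476
top pin handle top 3 med [367.87 144.48 718.1 ] mid [367.77 144.62 717.42] yaw -166.40461496193475
[[366.5  144.31 714.81]
 [369.03 144.95 720.01]]
top front 565 x at y=0 513.5113880773955 slope deg -0.5529831619739153 [506.11 519.74] z 92.65228242906778
top far 989 x at y=0 654.6665577262459 slope deg 0.447081746360428 [645.48 665.81] z 92.54036510518404
top white ext [ 507.65 -147.65   87.43  665.66  147.53   97.52]
top knob 90 med [ 566.42 -192.77  129.3 ] mid [ 566.36 -192.62  130.21] yaw 179.67190621658918
scene pin handle top 110 med [486.76 142.22 130.  ] mid [485.67 144.06 130.72] yaw -71.77208382874545
[[473.38 129.17 127.02]
 [498.53 158.89 134.52]]
scene front 522 x at y=0 513.8032223594566 slope deg -0.3013810774890094 [505.22 519.75] z 92.82821041675709
scene far 994 x at y=0 654.0605767568303 slope deg 0.10088668742131095 [645.79 663.04] z 93.17392885040209
scene white ext [ 507.31 -146.8    87.98  662.34  147.68   97.85]
scene bar 143 med [469.64  -1.53  93.28] mid [472.53   0.56  93.63] yaw -89.50748733674213
scene knob 92 med [ 565.4  -193.25  129.78] mid [ 567.68 -193.17  130.65] yaw -0.10890897716326721
```

Call:
carry_out([
  {"ax":0,"ay":0,"az":-0.007,"dx":0.182,"dy":0.12,"dz":-0.05,"gripper":0.6},
  {"ax":0,"ay":0,"az":0,"dx":0,"dy":0,"dz":-0.28,"gripper":0.6},
  {"ax":0,"ay":0,"az":0,"dx":0,"dy":0,"dz":-0.28,"gripper":0.6},
  {"ax":0,"ay":0,"az":0,"dx":0,"dy":0,"dz":-0.28,"gripper":0.6},
  {"ax":0,"ay":0,"az":0,"dx":0,"dy":0,"dz":-0.1,"gripper":0.6},
  {"ax":0,"ay":0,"az":0,"dx":0,"dy":0,"dz":-0.1,"gripper":0.6},
  {"ax":0,"ay":0,"az":0,"dx":0,"dy":0,"dz":0,"gripper":0.6},
])

```text
t: 5.45
eef_pos: [485.8, 143.6, 111.1]
tcp_rot: [-2.23, -2.209, 0.004]
ft_force: [0.0, -0.4, 0.3]
finger_gap: 52.3
gripper_force: 0.0
```

Call:
carry_out([
  {"ax":0,"ay":0,"az":0,"dx":0,"dy":0,"dz":0,"gripper":0.0},
  {"ax":0,"ay":0,"az":0,"dx":0,"dy":0,"dz":0,"gripper":0.0},
  {"ax":0,"ay":0,"az":0,"dx":0,"dy":0,"dz":0,"gripper":0.0},
], grip_force=20)

```text
t: 5.82
eef_pos: [487.4, 144.1, 113.1]
tcp_rot: [2.231, 2.21, 0.001]
ft_force: [-0.1, -0.9, 0.8]
finger_gap: 29.9
gripper_force: 0.0
```

```bash
python3 - <<'E'
from h import *
np.set_printoptions(precision=3,suppress=True)
o=manip.observe(); print(o); print(R.from_rotvec(o['tcp_rot']).as_matrix())
s=snap('wrist','w3.png')
E
```

```text
{'t': 5.825, 'joints': array([ 0.493,  0.195, -0.902,  1.908,  0.171,  1.116, -0.485]), 'qd': array([ 0.   ,  0.002,  0.002,  0.005,  0.003, -0.001,  0.001]), 'joint_torque': array([  0.   , -27.955,  -4.475, -28.331,  -0.063,  -0.008,   0.001]), 'eef_pos': array([487.441, 144.108, 113.124]), 'tcp_rot': array([2.231, 2.21 , 0.001]), 'ft_force': array([-0.093, -0.916,  0.804]), 'torque': array([-0.056, -0.061,  0.003]), 'gripper_force': 0.0, 'finger_gap': 29.922252399970155}
[[ 0.01   1.     0.001]
 [ 1.    -0.01  -0.   ]
 [-0.     0.001 -1.   ]]
```

View pics/w3.png

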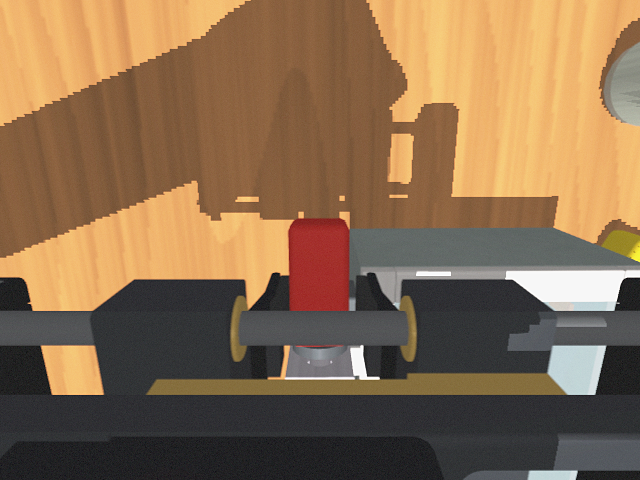

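The wrist view shows the red handle centred between the fingers at (320,270), not yet gripped. Closing further.

Call:
carry_out([
  {"ax":0,"ay":0,"az":0,"dx":0,"dy":0,"dz":0,"gripper":0.0},
  {"ax":0,"ay":0,"az":0,"dx":0,"dy":0,"dz":0,"gripper":0.0},
  {"ax":0,"ay":0,"az":0,"dx":0,"dy":0,"dz":0,"gripper":0.0},
  {"ax":0,"ay":0,"az":0,"dx":0,"dy":0,"dz":0,"gripper":0.0},
], grip_force=20)

```text
t: 6.38
eef_pos: [487.4, 144.2, 112.7]
tcp_rot: [2.231, 2.211, 0.001]
ft_force: [0.3, 0.0, 3.0]
finger_gap: 25.9
gripper_force: 19.9
```

```bash
python3 - <<'E'
from h import *
np.set_printoptions(precision=3,suppress=True)
o=manip.observe(); print(o['eef_pos'],o['ft_force'],o['torque'],o['finger_gap'],o['gripper_force']); print(R.from_rotvec(o['tcp_rot']).as_matrix())
E
```

```text
[487.352 144.22  112.711] [0.322 0.031 2.998] [ 0.073 -0.214 -0.028] 25.922697982330348 19.925775825977325
[[ 0.009  1.     0.001]
 [ 1.    -0.009  0.   ]
 [ 0.     0.001 -1.   ]]
```

Call:
carry_out([
  {"ax":0,"ay":0,"az":0,"dx":0,"dy":0.06,"dz":0,"gripper":0.0},
  {"ax":0,"ay":0,"az":0,"dx":0,"dy":0.08,"dz":0,"gripper":0.0},
  {"ax":0,"ay":0,"az":0,"dx":0,"dy":0.12,"dz":0,"gripper":0.0},
  {"ax":0,"ay":0,"az":0,"dx":0,"dy":0.12,"dz":0,"gripper":0.0},
  {"ax":0,"ay":0,"az":0,"dx":0,"dy":0.12,"dz":0,"gripper":0.0},
])

```text
t: 7.0
eef_pos: [485.7, 245.5, 111.5]
tcp_rot: [-2.23, -2.21, 0.002]
ft_force: [-0.1, 0.2, -1.6]
finger_gap: 25.9
gripper_force: 19.9
```

```bash
python3 - <<'E'
from h import *
np.set_printoptions(precision=3,suppress=True)
o=manip.observe(); print(o['eef_pos'],o['ft_force'],o['finger_gap'])
s=snap('top'); P=cloud(s); C=s['color'].astype(int)
for l in ('pin','pin_tip','pack_a'):
    for d in manip.tip_of('top',l)[:3]: print(l,d['confidence'],w(s,d['point']))
cv2.imwrite('pics/t2.png',s['color'][180:340,150:400,::-1])
E
```

```text
[485.744 245.54  111.489] [-0.113  0.18  -1.583] 25.878043685591436
pin 0.58 [487.608 224.509 119.524]
pin_tip 0.46 [482.288 143.743 120.46 ]
pin_tip 0.17 [585.115   1.558  -1.852]
pack_a 0.66 [475.859 473.696   1.454]
pack_a 0.62 [ 435.364 -370.949   -3.907]
pack_a 0.58 [265.209 324.94    3.727]
```

View pics/t2.png

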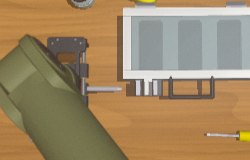

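The crop shows the pin clear of the lugs, with its shaft at (105,90) and the lugs at (148,88). Now I'll lay it on the bench.

Call:
carry_out([
  {"ax":0,"ay":0,"az":0,"dx":-0.1,"dy":0,"dz":-0.1,"gripper":0.0},
  {"ax":0,"ay":0,"az":0,"dx":-0.1,"dy":0,"dz":-0.15,"gripper":0.0},
  {"ax":0,"ay":0,"az":0,"dx":0,"dy":0,"dz":-0.15,"gripper":0.0},
  {"ax":0,"ay":0,"az":0,"dx":0,"dy":0,"dz":-0.06,"gripper":0.0},
  {"ax":0,"ay":0,"az":0,"dx":0,"dy":0,"dz":-0.025,"gripper":0.0},
  {"ax":0,"ay":0,"az":0,"dx":0,"dy":0,"dz":0,"gripper":0.0},
])

```text
t: 7.95
eef_pos: [447.6, 244.1, 15.9]
tcp_rot: [2.233, 2.21, 0.001]
ft_force: [0.5, -0.1, -1.5]
finger_gap: 26.2
gripper_force: 2.0
```

Call:
carry_out([
  {"ax":0,"ay":0,"az":0,"dx":0,"dy":0,"dz":-0.025,"gripper":0.0},
  {"ax":0,"ay":0,"az":0,"dx":0,"dy":0,"dz":-0.015,"gripper":0.0},
  {"ax":0,"ay":0,"az":0,"dx":0,"dy":0,"dz":0,"gripper":0.0},
])

```text
t: 8.32
eef_pos: [448.2, 243.4, 8.9]
tcp_rot: [2.231, 2.208, -0.0]
ft_force: [-2.2, -4.7, 11.0]
finger_gap: 25.9
gripper_force: 20.0
```

```bash
python3 - <<'E'
from h import *
np.set_printoptions(precision=3,suppress=True)
o=manip.observe(); print(o['eef_pos'],o['ft_force'],o['torque'],o['finger_gap'],o['gripper_force'])
s=snap('top','t3.png')
for l in ('pin','pin_tip'):
    for d in manip.tip_of('top',l)[:2]: print(l,d['confidence'],w(s,d['point']))
s=snap('scene')
for l in ('pin','pin_tip'):
    for d in manip.tip_of('scene',l)[:2]: print(l,d['confidence'],w(s,d['point']))
E
```

```text
[448.219 243.429   8.933] [-2.189 -4.726 11.047] [-0.943  0.415  0.032] 25.917496397493025 20.00586837530136
pin 0.48 [448.682 215.927  11.713]
pin_tip 0.73 [446.322 142.53   12.963]
pin 0.67 [448.844 221.239  15.06 ]
pin_tip 0.5 [450.137 145.792   7.903]
```

Call:
carry_out([
  {"ax":0,"ay":0,"az":0,"dx":0,"dy":0,"dz":0,"gripper":0.5},
  {"ax":0,"ay":0,"az":0,"dx":0,"dy":0,"dz":0,"gripper":0.5},
  {"ax":0,"ay":0,"az":0,"dx":0,"dy":0,"dz":0,"gripper":0.5},
  {"ax":0,"ay":0,"az":0,"dx":0,"dy":0,"dz":0.2,"gripper":0.5},
  {"ax":0,"ay":0,"az":0,"dx":0,"dy":0,"dz":0.28,"gripper":0.5},
  {"ax":0,"ay":0,"az":0,"dx":0,"dy":0,"dz":0.28,"gripper":0.33},
  {"ax":0,"ay":0,"az":0,"dx":0.03,"dy":-0.3,"dz":0.0,"gripper":0.33},
  {"ax":0,"ay":0,"az":0,"dx":0.03,"dy":-0.3,"dz":0,"gripper":0.33},
  {"ax":0,"ay":0,"az":0,"dx":0.03,"dy":-0.3,"dz":0,"gripper":0.33},
  {"ax":0,"ay":0,"az":0,"dx":0.01,"dy":-0.3,"dz":0,"gripper":0.33},
])

```text
t: 9.88
eef_pos: [467.0, 2.1, 159.6]
tcp_rot: [2.231, 2.21, 0.001]
ft_force: [0.9, 0.2, 0.5]
finger_gap: 29.3
gripper_force: 0.0
```

Call:
carry_out([
  {"ax":0,"ay":0,"az":0,"dx":0,"dy":0,"dz":0,"gripper":0.33},
  {"ax":0,"ay":0,"az":0,"dx":0,"dy":0,"dz":0,"gripper":0.33},
])

```text
t: 10.12
eef_pos: [466.9, 4.8, 159.3]
tcp_rot: [-2.232, -2.211, -0.001]
ft_force: [0.9, 0.8, -0.4]
finger_gap: 28.7
gripper_force: 0.0
```

```bash
python3 - <<'E'
from h import *
np.set_printoptions(precision=3,suppress=True)
o=manip.observe(); print(o['eef_pos'],o['joints'],o['finger_gap']); print(R.from_rotvec(o['tcp_rot']).as_matrix())
for c in ('top','scene'):
    s=snap(c); 
    for l in ('pin','pin_tip','lid_handle'):
        for d in manip.tip_of(c,l)[:1]: print(c,l,d['confidence'],w(s,d['point']))
E
```

```text
[466.862   4.756 159.288] [ 0.733  0.002 -0.79   1.948  0.001  1.193 -0.067] 28.717132316386316
[[ 0.009  1.    -0.   ]
 [ 1.    -0.009  0.001]
 [ 0.001 -0.    -1.   ]]
top pin 0.58 [448.176 221.237  11.216]
top pin_tip 0.76 [444.989 140.177   9.418]
scene pin 0.94 [446.475 218.907  13.282]
scene pin_tip 0.69 [451.029 146.07   10.44 ]
scene lid_handle 0.84 [471.816  -0.133  89.48 ]
```

Call:
carry_out([
  {"ax":0,"ay":0,"az":0,"dx":0.01,"dy":-0.02,"dz":-0.2,"gripper":0.33},
  {"ax":0,"ay":0,"az":0,"dx":0,"dy":0,"dz":-0.15,"gripper":0.33},
  {"ax":0,"ay":0,"az":0,"dx":0,"dy":0,"dz":-0.06,"gripper":0.33},
  {"ax":0,"ay":0,"az":0,"dx":0,"dy":0,"dz":0,"gripper":0.33},
  {"ax":0,"ay":0,"az":0,"dx":0,"dy":0,"dz":0,"gripper":0},
  {"ax":0,"ay":0,"az":0,"dx":0,"dy":0,"dz":0,"gripper":0},
  {"ax":0,"ay":0,"az":0,"dx":0,"dy":0,"dz":0,"gripper":0},
  {"ax":0,"ay":0,"az":0,"dx":0,"dy":0,"dz":0,"gripper":0},
], grip_force=20)

```text
t: 11.52
eef_pos: [467.1, -0.0, 77.9]
tcp_rot: [-2.23, -2.209, 0.006]
ft_force: [-6.7, 0.6, 7.5]
finger_gap: 9.1
gripper_force: 20.0
```

```bash
python3 - <<'E'
import numpy as np
th=np.array([0,.06,.16,.3,.45,.6,.75,.9,1.05,1.2,1.3,1.4,1.48,1.54,1.58,1.62,1.66,1.69,1.72])
p=np.c_[-196*np.cos(th)+4*np.sin(th),196*np.sin(th)+4*np.cos(th)]
for t,a,b in zip(th[1:],np.diff(p,axis=0)/200,p[1:]): print(t,a.round(3),b.round(1))
E
```

```text
0.06 [0.003 0.059] [-195.4   15.7]
0.16 [0.013 0.097] [-192.9   35.2]
0.3 [0.034 0.133] [-186.1   61.7]
0.45 [0.057 0.136] [-174.7   88.9]
0.6 [0.076 0.126] [-159.5  114. ]
0.75 [0.094 0.113] [-140.7  136.5]
0.9 [0.11  0.097] [-118.7  156. ]
1.05 [0.123 0.08 ] [-94.1 172. ]
1.2 [0.134 0.061] [-67.3 184.1]
1.3 [0.094 0.029] [-48.6 189.9]
1.4 [0.096 0.02 ] [-29.4 193.8]
1.48 [0.078 0.009] [-13.8 195.6]
1.54 [0.059 0.002] [ -2. 196.]
1.58 [ 0.039 -0.   ] [  5.8 196. ]
1.62 [ 0.039 -0.002] [ 13.6 195.6]
1.66 [ 0.039 -0.004] [ 21.4 194.9]
1.69 [ 0.029 -0.004] [ 27.3 194.1]
1.72 [ 0.029 -0.005] [ 33.1 193.2]
```

Call:
carry_out([
  {"ax":0,"ay":0,"az":0,"dx":0.003,"dy":0,"dz":0.059,"gripper":0},
  {"ax":0,"ay":0,"az":0,"dx":0.013,"dy":0,"dz":0.097,"gripper":0},
  {"ax":0,"ay":0,"az":0,"dx":0.034,"dy":0,"dz":0.133,"gripper":0},
  {"ax":0,"ay":0,"az":0,"dx":0.057,"dy":0,"dz":0.136,"gripper":0},
  {"ax":0,"ay":0,"az":0,"dx":0,"dy":0,"dz":0,"gripper":0},
])

```text
t: 12.15
eef_pos: [488.1, -0.1, 164.3]
tcp_rot: [-2.23, -2.209, 0.008]
ft_force: [-10.4, -0.4, 4.8]
finger_gap: 9.4
gripper_force: 20.0
```

Call:
carry_out([
  {"ax":0,"ay":0,"az":0,"dx":0.076,"dy":0,"dz":0.126,"gripper":0},
  {"ax":0,"ay":0,"az":0,"dx":0.094,"dy":0,"dz":0.113,"gripper":0},
  {"ax":0,"ay":0,"az":0,"dx":0.11,"dy":0,"dz":0.097,"gripper":0},
  {"ax":0,"ay":0,"az":0,"dx":0.123,"dy":0,"dz":0.08,"gripper":0},
  {"ax":0,"ay":0,"az":0,"dx":0.134,"dy":0,"dz":0.061,"gripper":0},
  {"ax":0,"ay":0,"az":0,"dx":0.094,"dy":0,"dz":0.029,"gripper":0},
  {"ax":0,"ay":0,"az":0,"dx":0,"dy":0,"dz":0,"gripper":0},
])

```text
t: 13.02
eef_pos: [619.2, -0.7, 266.9]
tcp_rot: [2.23, 2.207, 0.006]
ft_force: [-0.2, -1.6, 6.6]
finger_gap: 9.4
gripper_force: 20.0
```

Call:
carry_out([
  {"ax":0,"ay":0,"az":0,"dx":0.08,"dy":0,"dz":0.015,"gripper":0},
  {"ax":0,"ay":0,"az":0,"dx":0.078,"dy":0,"dz":0.009,"gripper":0},
  {"ax":0,"ay":0,"az":0,"dx":0.055,"dy":0,"dz":0.002,"gripper":0},
  {"ax":0,"ay":0,"az":0,"dx":0.039,"dy":0,"dz":0,"gripper":0},
  {"ax":0,"ay":0,"az":0,"dx":0.039,"dy":0,"dz":-0.002,"gripper":0},
  {"ax":0,"ay":0,"az":0,"dx":0.035,"dy":0,"dz":-0.004,"gripper":0},
  {"ax":0,"ay":0,"az":0,"dx":0.029,"dy":0,"dz":-0.004,"gripper":0},
  {"ax":0,"ay":0,"az":0,"dx":0.025,"dy":0,"dz":-0.005,"gripper":0},
  {"ax":0,"ay":0,"az":0,"dx":0,"dy":0,"dz":0,"gripper":0},
])

```text
t: 14.15
eef_pos: [694.1, -1.0, 267.7]
tcp_rot: [2.231, 2.207, 0.004]
ft_force: [0.8, -2.1, 4.3]
finger_gap: 9.3
gripper_force: 20.0
```

Call:
carry_out([
  {"ax":0,"ay":0,"az":0,"dx":0.02,"dy":0,"dz":-0.004,"gripper":0},
  {"ax":0,"ay":0,"az":0,"dx":0.02,"dy":0,"dz":-0.004,"gripper":0},
  {"ax":0,"ay":0,"az":0,"dx":0,"dy":0,"dz":0,"gripper":0},
  {"ax":0,"ay":0,"az":0,"dx":0,"dy":0,"dz":0,"gripper":0},
])

```text
t: 14.65
eef_pos: [701.9, -1.1, 266.1]
tcp_rot: [2.231, 2.207, 0.004]
ft_force: [1.3, -2.2, 6.0]
finger_gap: 9.3
gripper_force: 20.0
```

Call:
carry_out([
  {"ax":0,"ay":0,"az":0,"dx":0,"dy":0,"dz":0,"gripper":0.33},
  {"ax":0,"ay":0,"az":0,"dx":0,"dy":0,"dz":0,"gripper":0.33},
  {"ax":0,"ay":0,"az":0,"dx":0,"dy":0,"dz":0,"gripper":0.33},
  {"ax":0,"ay":0,"az":0,"dx":0,"dy":0,"dz":0.1,"gripper":0.33},
  {"ax":0,"ay":0,"az":0,"dx":0,"dy":0,"dz":0.2,"gripper":0.4},
  {"ax":0,"ay":0,"az":0.11,"dx":-0.17,"dy":0.21,"dz":0,"gripper":0.8},
  {"ax":0,"ay":0,"az":0.11,"dx":-0.17,"dy":0.21,"dz":0,"gripper":0.8},
  {"ax":0,"ay":0,"az":0.11,"dx":-0.17,"dy":0.21,"dz":0,"gripper":0.8},
  {"ax":0,"ay":0,"az":0.11,"dx":-0.17,"dy":0.21,"dz":0,"gripper":0.8},
  {"ax":0,"ay":0,"az":0.11,"dx":-0.17,"dy":0.21,"dz":0,"gripper":0.8},
])

```text
t: 15.9
eef_pos: [529.5, 211.9, 325.9]
tcp_rot: [1.092, 2.944, 0.001]
ft_force: [0.6, 0.2, 0.7]
finger_gap: 68.4
gripper_force: 0.0
```

Call:
carry_out([
  {"ax":0,"ay":0,"az":0.11,"dx":-0.17,"dy":0.21,"dz":-0.1,"gripper":0.8},
  {"ax":0,"ay":0,"az":0.11,"dx":-0.17,"dy":0.21,"dz":-0.1,"gripper":0.8},
  {"ax":0,"ay":0,"az":0.11,"dx":-0.17,"dy":0.21,"dz":-0.1,"gripper":0.8},
  {"ax":0,"ay":0,"az":0.12,"dx":0,"dy":0,"dz":0,"gripper":0.8},
  {"ax":0,"ay":0,"az":0,"dx":0,"dy":0,"dz":0,"gripper":0.8},
  {"ax":0,"ay":0,"az":0,"dx":0,"dy":0,"dz":0,"gripper":0.8},
])

```text
t: 16.65
eef_pos: [429.6, 335.7, 265.0]
tcp_rot: [0.024, 3.14, 0.001]
ft_force: [-0.3, -0.9, 0.9]
finger_gap: 69.8
gripper_force: 0.0
```

```bash
cat > packs.py <<'E'
from h import *
np.set_printoptions(precision=2,suppress=True)
def packs(cam,zr=(47,64),s=None):
    s=s or snap(cam); P=cloud(s); C=s['color'].astype(int); out=[]
    for d in manip.regions_of(cam,'pack_a'):
        m=d['mask']; b=m&(C[...,2]>C[...,0]+40); 
        if b.sum()<15: continue
        g=m&(P[...,2]>zr[0])&(P[...,2]<zr[1]); q=P[g]
        if len(q)<20: continue
        r=cv2.minAreaRect(q[:,:2].astype(np.float32))
        box=cv2.boxPoints(r)
        print(cam,round(d['confidence'],2),len(q),'c',np.array(r[0]),'size',np.array(r[1]),'ang',round(r[2],1),'z',np.median(q[:,2]),'ext',q.min(0),q.max(0))
    return s
E
python3 - <<'E'
from packs import *
o=manip.observe(); print(o['eef_pos'],o['joints'],o['finger_gap']); print(R.from_rotvec(o['tcp_rot']).as_matrix())
packs('wrist'); packs('top'); packs('scene')
s=snap('wrist','w4.png')
s=snap('scene','s4.png')
E
```

```text
[429.56 335.66 265.01] [ 0.36  0.25 -1.23  1.62  0.24  1.44  0.66] 69.77844223925376
[[-1.    0.02  0.  ]
 [ 0.02  1.    0.  ]
 [-0.    0.   -1.  ]]
wrist 0.95 3953 c [422.66 340.12] size [ 40.24 104.96] ang 87.7 z 55.74529408995289 ext [370.16 318.17  47.65] [475.06 361.35  59.03]
wrist 0.75 3676 c [473.87 473.78] size [ 40.07 104.98] ang 24.4 z 55.70434240232834 ext [435.81 419.66  47.03] [508.67 526.5   59.01]
top 0.78 857 c [ 436.01 -370.66] size [ 42.24 103.88] ang 82.3 z 54.11043155285415 ext [ 383.77 -395.1    47.04] [ 488.79 -343.58   63.67]
scene 0.61 653 c [425.36 339.51] size [ 42.54 106.92] ang 89.7 z 54.681726303501364 ext [372.   318.    47.14] [478.85 361.03  62.16]
scene 0.6 820 c [ 437.81 -369.87] size [ 42.05 108.04] ang 81.9 z 54.1600979633273 ext [ 383.68 -396.26   47.09] [ 493.03 -345.13   61.04]
```

View pics/s4.png

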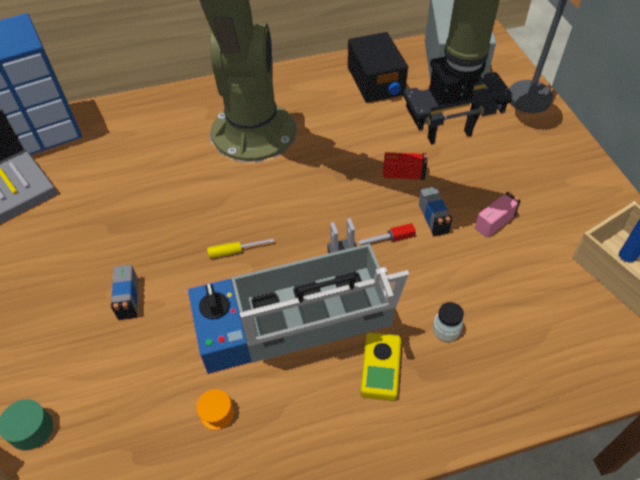

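View pics/w4.png

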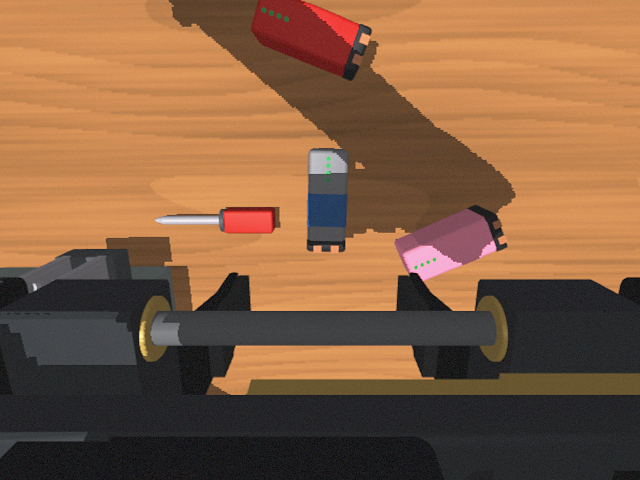

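The scene view shows the lid right back (bar over the tub at (310,290)) and the pin on the bench at (390,235). The wrist view shows grey pack 1 at (328,200) with its contacts at the bottom, nearest the tool; the pin at (220,220) and the pink pack at (450,243) are beside it.

Call:
carry_out([
  {"ax":0,"ay":0,"az":-0.013,"dx":-0.03,"dy":0.022,"dz":-0.25,"gripper":0.66},
  {"ax":0,"ay":0,"az":0,"dx":0,"dy":0,"dz":-0.28,"gripper":0.66},
  {"ax":0,"ay":0,"az":0,"dx":0,"dy":0,"dz":-0.25,"gripper":0.66},
  {"ax":0,"ay":0,"az":0,"dx":0,"dy":0,"dz":-0.1,"gripper":0.66},
  {"ax":0,"ay":0,"az":0,"dx":0,"dy":0,"dz":0,"gripper":0.66},
])

```text
t: 17.68
eef_pos: [422.2, 340.4, 87.8]
tcp_rot: [-0.048, -3.14, 0.0]
ft_force: [0.1, -0.1, -0.4]
finger_gap: 57.4
gripper_force: 0.0
```

Call:
carry_out([
  {"ax":0,"ay":0,"az":0,"dx":0.005,"dy":0,"dz":-0.15,"gripper":0.66},
  {"ax":0,"ay":0,"az":0,"dx":0,"dy":0,"dz":-0.1,"gripper":0.66},
  {"ax":0,"ay":0,"az":0,"dx":0,"dy":0,"dz":-0.065,"gripper":0.66},
  {"ax":0,"ay":0,"az":0,"dx":0,"dy":0,"dz":0,"gripper":0.66},
  {"ax":0,"ay":0,"az":0,"dx":0,"dy":0,"dz":0,"gripper":0.66},
])

```text
t: 18.3
eef_pos: [424.0, 341.0, 26.0]
tcp_rot: [0.048, 3.14, 0.001]
ft_force: [0.1, 0.7, -0.6]
finger_gap: 57.3
gripper_force: 0.0
```

Call:
carry_out([
  {"ax":0,"ay":0,"az":0,"dx":0,"dy":0,"dz":0,"gripper":0},
  {"ax":0,"ay":0,"az":0,"dx":0,"dy":0,"dz":0,"gripper":0},
  {"ax":0,"ay":0,"az":0,"dx":0,"dy":0,"dz":0,"gripper":0},
  {"ax":0,"ay":0,"az":0,"dx":0,"dy":0,"dz":0,"gripper":0},
  {"ax":0,"ay":0,"az":0,"dx":0,"dy":0,"dz":0,"gripper":0},
], grip_force=35)

```text
t: 18.92
eef_pos: [423.8, 340.1, 25.5]
tcp_rot: [0.049, 3.141, -0.001]
ft_force: [-0.9, -2.5, 4.9]
finger_gap: 39.9
gripper_force: 35.0
```

Call:
carry_out([
  {"ax":0,"ay":0,"az":0,"dx":0,"dy":0,"dz":0.1,"gripper":0},
  {"ax":0,"ay":0,"az":0,"dx":0,"dy":0,"dz":0.2,"gripper":0},
  {"ax":0,"ay":0,"az":0,"dx":0,"dy":0,"dz":0.25,"gripper":0},
  {"ax":0,"ay":0,"az":0,"dx":0,"dy":0,"dz":0.25,"gripper":0},
  {"ax":0,"ay":0,"az":0,"dx":0,"dy":0,"dz":0.05,"gripper":0},
  {"ax":0,"ay":0,"az":0.005,"dx":0.162,"dy":-0.248,"dz":0,"gripper":0},
  {"ax":0,"ay":0,"az":0.005,"dx":0.162,"dy":-0.248,"dz":0,"gripper":0},
  {"ax":0,"ay":0,"az":0.005,"dx":0.162,"dy":-0.248,"dz":0,"gripper":0},
  {"ax":0,"ay":0,"az":0.005,"dx":0.162,"dy":-0.248,"dz":0,"gripper":0},
  {"ax":0,"ay":0,"az":0,"dx":0,"dy":0,"dz":0,"gripper":0},
])

```text
t: 20.18
eef_pos: [555.5, 134.6, 193.0]
tcp_rot: [-0.016, -3.139, 0.003]
ft_force: [-0.4, 0.7, -4.4]
finger_gap: 39.8
gripper_force: 35.0
```

```bash
python3 - <<'E'
from packs import *
o=manip.observe(); print(o['eef_pos'],o['joints'],o['finger_gap'],o['ft_force']); print(R.from_rotvec(o['tcp_rot']).as_matrix())
z=o['eef_pos'][2]-25.5
s=packs('scene',(z+40,z+70)); packs('top',(z+40,z+70))
for l in ['bay_a','bay_b','bay_c']:
    for c in ('scene','top'):
        s=snap(c)
        for d in manip.tip_of(c,l)[:3]: print(c,l,round(d['confidence'],2),w(s,d['point']))
P=cloud(s)
# inner tub walls / ribs from the top view: height profile at x=585 across y, and along x at y=0
m=(abs(P[...,2]-85)<5)&(P[...,0]>490)&(P[...,0]<680)&(abs(P[...,1])<149)
q=P[m]; 
l=q[(abs(q[:,0]-585)<50)&(q[:,1]>100)]; print('left rim y',np.percentile(l[:,1],[3,97]) if len(l) else 0)
f_=q[(abs(q[:,1])<100)&(q[:,0]<520)]; print('front rim x',np.percentile(f_[:,0],[3,97]) if len(f_) else 0)
rb=(P[...,2]>13)&(P[...,2]<23)&(abs(P[...,0]-560)<25)&(abs(P[...,1])<140); ys=P[rb][:,1]; print(np.histogram(ys,bins=np.arange(-140,141,5)))
E
```

```text
[555.46 134.56 192.95] [ 0.64  0.36 -1.12  1.66  0.34  1.33  1.02] 39.80137299366233 [-0.45  0.74 -4.44]
[[-1.    0.01 -0.  ]
 [ 0.01  1.   -0.  ]
 [ 0.   -0.   -1.  ]]
scene 0.59 635 c [568.42 135.73] size [41.74 81.94] ang 89.2 z 221.75253669759252 ext [527.53 114.47 207.46] [609.24 156.71 228.93]
scene 0.46 1147 c [715.71   0.25] size [ 53.82 297.55] ang 0.1 z 228.16481008609333 ext [ 688.57 -148.57  207.46] [742.43 148.99 237.45]
scene bay_a 0.76 [585.73  94.9    5.34]
scene bay_a 0.7 [583.38   2.67   7.68]
top bay_a 0.93 [586.05 -89.05   7.05]
top bay_a 0.62 [587.36  -0.22   3.54]
scene bay_b 0.94 [581.45   2.82   5.48]
scene bay_b 0.85 [584.6  -89.21   5.42]
scene bay_b 0.67 [582.54  94.3    5.51]
top bay_b 0.79 [586.11  -1.42   5.13]
top bay_b 0.58 [585.73 -92.55   8.09]
top bay_b 0.35 [755.52  94.81   3.54]
scene bay_c 0.77 [584.64  -1.48   6.42]
top bay_c 0.95 [584.15  -2.29   4.36]
top bay_c 0.83 [587.79 -92.09   9.88]
top bay_c 0.28 [ 382.75 -109.07   -0.35]
left rim y 0
front rim x [507.16 512.8 ]
(array([ 0,  0,  0,  0, 40,  0,  1,  0,  0,  0,  0,  0,  0,  0, 19, 10,  0,
        0,  0,  0,  0,  0, 22, 20,  0,  0,  0,  0,  0,  0,  0,  0,  7, 32,
        0,  0,  0,  0,  0,  0,  1,  1,  0,  0,  0,  0,  0,  0,  0,  0,  0,
        0,  0,  0,  0,  0]), array([-140, -135, -130, -125, -120, -115, -110, -105, -100,  -95,  -90,
        -85,  -80,  -75,  -70,  -65,  -60,  -55,  -50,  -45,  -40,  -35,
        -30,  -25,  -20,  -15,  -10,   -5,    0,    5,   10,   15,   20,
         25,   30,   35,   40,   45,   50,   55,   60,   65,   70,   75,
         80,   85,   90,   95,  100,  105,  110,  115,  120,  125,  130,
        135,  140]))
```

Call:
carry_out([
  {"ax":0,"ay":0,"az":0.007,"dx":0.149,"dy":-0.21,"dz":0,"gripper":0},
  {"ax":0,"ay":0,"az":0,"dx":0,"dy":0,"dz":0,"gripper":0},
  {"ax":0,"ay":0,"az":0,"dx":0,"dy":0,"dz":-0.2,"gripper":0},
  {"ax":0,"ay":0,"az":0,"dx":0,"dy":0,"dz":-0.25,"gripper":0},
  {"ax":0,"ay":0,"az":0,"dx":0,"dy":0,"dz":-0.2,"gripper":0},
  {"ax":0,"ay":0,"az":0,"dx":0,"dy":0,"dz":0,"gripper":0},
  {"ax":0,"ay":0,"az":0,"dx":0,"dy":0,"dz":0,"gripper":0},
])

```text
t: 21.85
eef_pos: [584.1, 100.7, 66.9]
tcp_rot: [-0.018, 3.139, 0.002]
ft_force: [-0.5, -0.8, -4.1]
finger_gap: 38.9
gripper_force: 35.0
```

```bash
python3 - <<'E'
from packs import *
o=manip.observe(); print(o['eef_pos'],o['joints'],o['finger_gap'],o['ft_force']); print(R.from_rotvec(o['tcp_rot']).as_matrix())
z=o['eef_pos'][2]-25.5
packs('scene',(z+40,z+70)); packs('top',(z+40,z+70))
E
```

```text
[584.06 100.75  66.88] [ 0.59  0.53 -1.01  1.75  0.49  1.14  1.01] 38.918411471489755 [-0.46 -0.76 -4.12]
[[-1.   -0.01  0.  ]
 [-0.01  1.    0.  ]
 [-0.    0.   -1.  ]]
scene 0.69 4067 c [574.25 -45.12] size [386.07 211.05] ang 90.0 z 85.81283600469305 ext [ 468.79 -238.19   81.38] [679.86 147.87 111.35]
scene 0.43 139 c [584.24 108.09] size [29.63 41.14] ang 79.9 z 95.98527118755248 ext [563.46  91.3   90.62] [603.79 121.66 101.48]
```

Call:
carry_out([
  {"ax":0,"ay":0,"az":-0.007,"dx":0.006,"dy":-0.042,"dz":-0.03,"gripper":0},
  {"ax":0,"ay":0,"az":0,"dx":0,"dy":0,"dz":-0.03,"gripper":0},
  {"ax":0,"ay":0,"az":0,"dx":0,"dy":0,"dz":0,"gripper":0},
  {"ax":0,"ay":0,"az":0,"dx":0,"dy":0,"dz":0,"gripper":0},
])

```text
t: 22.55
eef_pos: [584.0, 91.9, 53.1]
tcp_rot: [0.001, -3.141, -0.001]
ft_force: [0.1, -0.2, -3.4]
finger_gap: 39.8
gripper_force: 35.0
```

Call:
carry_out([
  {"ax":0,"ay":0,"az":0,"dx":0.006,"dy":0,"dz":-0.05,"gripper":0},
  {"ax":0,"ay":0,"az":0,"dx":0,"dy":0,"dz":-0.03,"gripper":0},
  {"ax":0,"ay":0,"az":0,"dx":0,"dy":0,"dz":0,"gripper":0},
  {"ax":0,"ay":0,"az":0,"dx":0,"dy":0,"dz":0,"gripper":0},
])

```text
t: 23.05
eef_pos: [585.4, 91.8, 37.2]
tcp_rot: [-0.001, 3.142, 0.0]
ft_force: [0.5, -0.5, -2.8]
finger_gap: 39.8
gripper_force: 35.0
```

Call:
carry_out([
  {"ax":0,"ay":0,"az":0,"dx":0,"dy":0,"dz":-0.02,"gripper":0},
  {"ax":0,"ay":0,"az":0,"dx":0,"dy":0,"dz":0,"gripper":0},
  {"ax":0,"ay":0,"az":0,"dx":0,"dy":0,"dz":-0.006,"gripper":0},
  {"ax":0,"ay":0,"az":0,"dx":0,"dy":0,"dz":0,"gripper":0},
])

```text
t: 23.55
eef_pos: [585.3, 91.7, 31.9]
tcp_rot: [0.001, -3.142, -0.0]
ft_force: [-0.6, 0.5, -4.3]
finger_gap: 39.7
gripper_force: 35.0
```

Call:
carry_out([
  {"ax":0,"ay":0,"az":0,"dx":0,"dy":0,"dz":0,"gripper":0.62},
  {"ax":0,"ay":0,"az":0,"dx":0,"dy":0,"dz":0,"gripper":0.62},
  {"ax":0,"ay":0,"az":0,"dx":0,"dy":0,"dz":0,"gripper":0.62},
  {"ax":0,"ay":0,"az":0,"dx":0,"dy":0,"dz":0.1,"gripper":0.62},
  {"ax":0,"ay":0,"az":0,"dx":0,"dy":0,"dz":0.25,"gripper":0.62},
  {"ax":0,"ay":0,"az":0,"dx":0,"dy":0,"dz":0.28,"gripper":0.62},
  {"ax":0,"ay":0,"az":0,"dx":0,"dy":0,"dz":0.28,"gripper":0.62},
  {"ax":0,"ay":0,"az":0,"dx":0,"dy":0,"dz":0.1,"gripper":0.62},
  {"ax":0,"ay":0,"az":0,"dx":0,"dy":0,"dz":0,"gripper":0.62},
])

```text
t: 24.68
eef_pos: [586.0, 92.1, 235.9]
tcp_rot: [-0.001, 3.138, -0.0]
ft_force: [-0.5, 0.6, 0.3]
finger_gap: 54.0
gripper_force: 0.0
```

```bash
python3 - <<'E'
from packs import *
o=manip.observe(); print(o['eef_pos'],o['joints'],o['finger_gap']); 
packs('wrist',(50,70)); packs('scene',(50,70));packs('top',(50,70))
for c in ('scene','wrist','top'):
  s=snap(c)
  for d in manip.tip_of(c,'pack_a_term')[:5]: print(c,d['confidence'],w(s,d['point']))
  for d in manip.tip_of(c,'pin')[:1]: print(c,'pin',d['confidence'],w(s,d['point']))
E
```

```text
[586.05  92.1  235.88] [ 0.68  0.38 -1.11  1.55  0.34  1.42  1.12] 54.01598004477857
wrist 0.82 4670 c [584.37  92.27] size [ 40.65 104.76] ang 89.6 z 61.735685605571405 ext [531.97  71.62  53.09] [636.8  112.31  64.5 ]
scene 0.63 748 c [ 440.24 -369.21] size [ 39.53 103.11] ang 82.3 z 54.40561355547061 ext [ 387.21 -393.97   50.01] [ 492.68 -343.71   61.33]
top 0.94 822 c [ 436.4  -369.68] size [ 41.4  104.27] ang 81.6 z 54.14743915541919 ext [ 383.74 -396.16   50.04] [ 488.52 -344.29   61.06]
scene 0.7 [751.9   91.45  -3.23]
scene pin 0.55 [450.07 221.08  15.02]
wrist pin 0.98 [445.91 217.68  15.76]
top pin 0.79 [449.27 218.19  14.59]
```

Call:
carry_out([
  {"ax":0,"ay":0,"az":-0.01,"dx":-0.083,"dy":-0.257,"dz":0,"gripper":0.7},
  {"ax":0,"ay":0,"az":-0.01,"dx":-0.083,"dy":-0.257,"dz":0,"gripper":0.7},
  {"ax":0,"ay":0,"az":-0.01,"dx":-0.083,"dy":-0.257,"dz":0,"gripper":0.7},
  {"ax":0,"ay":0,"az":-0.01,"dx":-0.083,"dy":-0.257,"dz":0,"gripper":0.7},
  {"ax":0,"ay":0,"az":-0.01,"dx":-0.083,"dy":-0.257,"dz":0,"gripper":0.7},
  {"ax":0,"ay":0,"az":-0.01,"dx":-0.083,"dy":-0.257,"dz":0,"gripper":0.7},
  {"ax":0,"ay":0,"az":-0.01,"dx":-0.083,"dy":-0.257,"dz":0,"gripper":0.7},
  {"ax":0,"ay":0,"az":-0.01,"dx":-0.083,"dy":-0.257,"dz":0,"gripper":0.7},
  {"ax":0,"ay":0,"az":-0.01,"dx":-0.083,"dy":-0.257,"dz":0,"gripper":0.7},
  {"ax":0,"ay":0,"az":0,"dx":0,"dy":0,"dz":0,"gripper":0.7},
])

```text
t: 26.68
eef_pos: [432.7, -376.5, 233.2]
tcp_rot: [-0.235, -3.132, 0.0]
ft_force: [-0.5, 0.3, 0.9]
finger_gap: 61.1
gripper_force: 0.0
```

```bash
python3 - <<'E'
from packs import *
o=manip.observe(); print(o['eef_pos'],o['joints'],o['finger_gap']); print(R.from_rotvec(o['tcp_rot']).as_matrix())
packs('wrist')
E
```

```text
[ 432.7  -376.52  233.17] [ 1.47  0.27 -0.95  1.6   0.22  1.38  1.92] 61.142270871831826
[[-0.99  0.15 -0.  ]
 [ 0.15  0.99 -0.  ]
 [ 0.   -0.   -1.  ]]
wrist 0.82 4574 c [ 436.5  -372.25] size [ 40.31 104.83] ang 81.9 z 55.73451317142943 ext [ 382.46 -399.07   48.15] [ 490.24 -346.18   58.84]
```

Call:
carry_out([
  {"ax":0,"ay":0,"az":0.004,"dx":0.02,"dy":0.022,"dz":-0.2,"gripper":0.7},
  {"ax":0,"ay":0,"az":0,"dx":0,"dy":0,"dz":-0.22,"gripper":0.7},
  {"ax":0,"ay":0,"az":0,"dx":0,"dy":0,"dz":-0.22,"gripper":0.7},
  {"ax":0,"ay":0,"az":0,"dx":0,"dy":0,"dz":-0.1,"gripper":0.7},
  {"ax":0,"ay":0,"az":0,"dx":0,"dy":0,"dz":0,"gripper":0.7},
  {"ax":0,"ay":0,"az":0,"dx":0,"dy":0,"dz":0,"gripper":0.7},
])

```text
t: 27.52
eef_pos: [441.4, -366.9, 87.9]
tcp_rot: [0.21, 3.132, -0.003]
ft_force: [-0.8, 1.2, 0.9]
finger_gap: 61.3
gripper_force: 0.0
```

Call:
carry_out([
  {"ax":0,"ay":0,"az":0,"dx":-0.023,"dy":-0.025,"dz":-0.1,"gripper":0.7},
  {"ax":0,"ay":0,"az":0,"dx":0,"dy":0,"dz":-0.1,"gripper":0.7},
  {"ax":0,"ay":0,"az":0,"dx":0,"dy":0,"dz":-0.08,"gripper":0.7},
  {"ax":0,"ay":0,"az":0,"dx":0,"dy":0,"dz":0,"gripper":0.7},
  {"ax":0,"ay":0,"az":0,"dx":0,"dy":0,"dz":0,"gripper":0.7},
])

```text
t: 28.15
eef_pos: [435.8, -371.4, 30.1]
tcp_rot: [0.211, 3.134, 0.0]
ft_force: [0.7, -0.0, 0.4]
finger_gap: 61.0
gripper_force: 0.0
```

Call:
carry_out([
  {"ax":0,"ay":0,"az":0,"dx":0,"dy":0,"dz":-0.024,"gripper":0.7},
  {"ax":0,"ay":0,"az":0,"dx":0,"dy":0,"dz":0,"gripper":0},
  {"ax":0,"ay":0,"az":0,"dx":0,"dy":0,"dz":0,"gripper":0},
  {"ax":0,"ay":0,"az":0,"dx":0,"dy":0,"dz":0,"gripper":0},
  {"ax":0,"ay":0,"az":0,"dx":0,"dy":0,"dz":0,"gripper":0},
  {"ax":0,"ay":0,"az":0,"dx":0,"dy":0,"dz":0,"gripper":0},
])

```text
t: 28.9
eef_pos: [435.4, -371.9, 25.4]
tcp_rot: [0.211, 3.134, -0.001]
ft_force: [-0.1, -1.3, 0.3]
finger_gap: 39.1
gripper_force: 35.0
```

Call:
carry_out([
  {"ax":0,"ay":0,"az":0,"dx":0,"dy":0,"dz":0.1,"gripper":0},
  {"ax":0,"ay":0,"az":0,"dx":0,"dy":0,"dz":0.25,"gripper":0},
  {"ax":0,"ay":0,"az":0,"dx":0,"dy":0,"dz":0.28,"gripper":0},
  {"ax":0,"ay":0,"az":0,"dx":0,"dy":0,"dz":0.28,"gripper":0},
  {"ax":0,"ay":0,"az":0,"dx":0,"dy":0,"dz":0,"gripper":0},
])

```text
t: 29.52
eef_pos: [438.1, -372.3, 212.8]
tcp_rot: [0.21, 3.128, -0.009]
ft_force: [-0.3, -0.5, -4.3]
finger_gap: 39.4
gripper_force: 35.0
```

Call:
carry_out([
  {"ax":0,"ay":0,"az":0.012,"dx":0.106,"dy":0.266,"dz":0,"gripper":0},
  {"ax":0,"ay":0,"az":0.012,"dx":0.106,"dy":0.266,"dz":0,"gripper":0},
  {"ax":0,"ay":0,"az":0.012,"dx":0.106,"dy":0.266,"dz":0,"gripper":0},
  {"ax":0,"ay":0,"az":0.012,"dx":0.106,"dy":0.266,"dz":0,"gripper":0},
  {"ax":0,"ay":0,"az":0.012,"dx":0.106,"dy":0.266,"dz":0,"gripper":0},
  {"ax":0,"ay":0,"az":0.012,"dx":0.106,"dy":0.266,"dz":0,"gripper":0},
  {"ax":0,"ay":0,"az":0.012,"dx":0.106,"dy":0.266,"dz":0,"gripper":0},
  {"ax":0,"ay":0,"az":0,"dx":0,"dy":0,"dz":0,"gripper":0},
  {"ax":0,"ay":0,"az":0,"dx":0,"dy":0,"dz":0,"gripper":0},
])

```text
t: 30.65
eef_pos: [582.7, 1.0, 206.0]
tcp_rot: [-0.002, -3.139, 0.001]
ft_force: [-0.6, -0.8, -4.4]
finger_gap: 39.6
gripper_force: 35.0
```

Call:
carry_out([
  {"ax":0,"ay":0,"az":0,"dx":0.008,"dy":0,"dz":-0.15,"gripper":0},
  {"ax":0,"ay":0,"az":0,"dx":0,"dy":0,"dz":-0.25,"gripper":0},
  {"ax":0,"ay":0,"az":0,"dx":0,"dy":0,"dz":-0.25,"gripper":0},
  {"ax":0,"ay":0,"az":0,"dx":0,"dy":0,"dz":-0.1,"gripper":0},
  {"ax":0,"ay":0,"az":0,"dx":0,"dy":0,"dz":0,"gripper":0},
  {"ax":0,"ay":0,"az":0,"dx":0,"dy":0,"dz":0,"gripper":0},
])

```text
t: 31.4
eef_pos: [587.0, 0.7, 59.2]
tcp_rot: [0.005, 3.138, 0.0]
ft_force: [0.1, -0.4, -1.6]
finger_gap: 39.8
gripper_force: 35.0
```

Call:
carry_out([
  {"ax":0,"ay":0,"az":0,"dx":-0.012,"dy":0,"dz":-0.06,"gripper":0},
  {"ax":0,"ay":0,"az":0,"dx":0,"dy":0,"dz":-0.04,"gripper":0},
  {"ax":0,"ay":0,"az":0,"dx":0,"dy":0,"dz":0,"gripper":0},
  {"ax":0,"ay":0,"az":0,"dx":0,"dy":0,"dz":0,"gripper":0},
])

```text
t: 31.9
eef_pos: [583.1, 1.0, 37.3]
tcp_rot: [0.004, 3.141, 0.0]
ft_force: [0.3, -0.7, -4.2]
finger_gap: 40.0
gripper_force: 35.0
```

Call:
carry_out([
  {"ax":0,"ay":0,"az":0,"dx":0.006,"dy":0,"dz":-0.02,"gripper":0},
  {"ax":0,"ay":0,"az":0,"dx":0,"dy":0,"dz":-0.007,"gripper":0},
  {"ax":0,"ay":0,"az":0,"dx":0,"dy":0,"dz":0,"gripper":0},
  {"ax":0,"ay":0,"az":0,"dx":0,"dy":0,"dz":0,"gripper":0},
])

```text
t: 32.4
eef_pos: [584.1, 0.9, 31.8]
tcp_rot: [0.004, 3.142, 0.0]
ft_force: [-0.5, 0.8, -4.5]
finger_gap: 39.7
gripper_force: 35.0
```

Call:
carry_out([
  {"ax":0,"ay":0,"az":0,"dx":0,"dy":0,"dz":0,"gripper":0.62},
  {"ax":0,"ay":0,"az":0,"dx":0,"dy":0,"dz":0,"gripper":0.62},
  {"ax":0,"ay":0,"az":0,"dx":0,"dy":0,"dz":0,"gripper":0.62},
  {"ax":0,"ay":0,"az":0,"dx":0,"dy":0,"dz":0.1,"gripper":0.62},
  {"ax":0,"ay":0,"az":0,"dx":0,"dy":0,"dz":0.25,"gripper":0.62},
  {"ax":0,"ay":0,"az":0,"dx":0,"dy":0,"dz":0.28,"gripper":0.62},
  {"ax":0,"ay":0,"az":0,"dx":0,"dy":0,"dz":0.28,"gripper":0.62},
  {"ax":0,"ay":0,"az":0,"dx":0,"dy":0,"dz":0.28,"gripper":0.62},
  {"ax":0,"ay":0,"az":0,"dx":0,"dy":0,"dz":0.2,"gripper":0.62},
])

```text
t: 33.52
eef_pos: [584.5, 1.7, 314.2]
tcp_rot: [0.003, 3.138, -0.001]
ft_force: [0.9, 0.2, -0.6]
finger_gap: 53.8
gripper_force: 0.0
```

```bash
python3 - <<'E'
from packs import *
o=manip.observe(); print(o['eef_pos'],o['joints'],o['finger_gap']); 
packs('wrist',(50,70)); packs('scene',(50,70))
s=snap('wrist')
for c in ('scene','wrist','top'):
  s=snap(c)
  for d in manip.tip_of(c,'lid_handle')[:1]: print(c,'handle',d['confidence'],w(s,d['point']))
  for d in manip.tip_of(c,'pin')[:1]: print(c,'pin',d['confidence'],w(s,d['point']))
E
```

```text
[584.45   1.74 314.22] [ 0.86  0.32 -1.13  1.45  0.29  1.55  1.31] 53.76544825181568
wrist 0.94 3172 c [584.85   1.26] size [ 40.52 103.9 ] ang 89.9 z 61.72732385216915 ext [532.9  -18.99  54.7 ] [636.81  21.6   64.73]
wrist 0.85 3282 c [583.82  91.79] size [ 40.49 103.69] ang 89.7 z 61.762938854335346 ext [531.97  71.42  50.13] [635.72 112.03  65.33]
scene handle 0.91 [702.57  -1.74 279.78]
wrist pin 0.71 [448.43 216.25  12.67]
top pin 0.56 [448.42 218.82  12.82]
```

Call:
carry_out([
  {"ax":0,"ay":0,"az":-0.1,"dx":0,"dy":0,"dz":0.1,"gripper":0.33},
  {"ax":0,"ay":0,"az":-0.1,"dx":0,"dy":0,"dz":0.05,"gripper":0.33},
  {"ax":0,"ay":0,"az":-0.1,"dx":0.05,"dy":0,"dz":0,"gripper":0.33},
  {"ax":0,"ay":0,"az":-0.1,"dx":0.05,"dy":0,"dz":0,"gripper":0.33},
  {"ax":0,"ay":0,"az":-0.1,"dx":0.08,"dy":0,"dz":0,"gripper":0.33},
  {"ax":0,"ay":0,"az":-0.1,"dx":0.1,"dy":0,"dz":0,"gripper":0.33},
  {"ax":0,"ay":0,"az":-0.1,"dx":0.1,"dy":0,"dz":0,"gripper":0.33},
  {"ax":0,"ay":0,"az":-0.1,"dx":0.1,"dy":-0.01,"dz":0,"gripper":0.33},
  {"ax":0,"ay":0,"az":-0.1,"dx":0.1,"dy":0,"dz":0,"gripper":0.33},
  {"ax":0,"ay":0,"az":-0.1,"dx":0,"dy":0,"dz":0,"gripper":0.33},
])

```text
t: 35.48
eef_pos: [701.1, -1.0, 338.3]
tcp_rot: [-2.229, -2.212, 0.0]
ft_force: [-0.7, 0.2, -0.0]
finger_gap: 28.9
gripper_force: 0.0
```

Call:
carry_out([
  {"ax":0,"ay":0,"az":0,"dx":0,"dy":0,"dz":0,"gripper":0.33},
  {"ax":0,"ay":0,"az":0,"dx":0,"dy":0,"dz":0,"gripper":0.33},
])

```text
t: 35.72
eef_pos: [700.0, -1.1, 339.8]
tcp_rot: [2.221, 2.222, -0.0]
ft_force: [0.2, -0.3, -0.6]
finger_gap: 29.0
gripper_force: 0.0
```

Call:
carry_out([
  {"ax":0,"ay":0,"az":0,"dx":0.009,"dy":0,"dz":-0.15,"gripper":0.33},
  {"ax":0,"ay":0,"az":0,"dx":0,"dy":0,"dz":-0.15,"gripper":0.33},
  {"ax":0,"ay":0,"az":0,"dx":0,"dy":0,"dz":-0.065,"gripper":0.33},
  {"ax":0,"ay":0,"az":0,"dx":0,"dy":0,"dz":0,"gripper":0.33},
  {"ax":0,"ay":0,"az":0,"dx":0,"dy":0,"dz":0,"gripper":0},
  {"ax":0,"ay":0,"az":0,"dx":0,"dy":0,"dz":0,"gripper":0},
  {"ax":0,"ay":0,"az":0,"dx":0,"dy":0,"dz":0,"gripper":0},
  {"ax":0,"ay":0,"az":0,"dx":0,"dy":0,"dz":0,"gripper":0},
  {"ax":0,"ay":0,"az":0,"dx":0,"dy":0,"dz":0,"gripper":0},
], grip_force=20)

```text
t: 36.85
eef_pos: [701.9, -0.9, 267.8]
tcp_rot: [2.224, 2.218, 0.001]
ft_force: [-3.2, -0.2, 5.0]
finger_gap: 9.4
gripper_force: 20.0
```

```bash
python3 - <<'E'
import numpy as np
th=np.array([1.75,1.7,1.6,1.45,1.3,1.15,1.0,.85,.7,.55,.42,.3,.22,.16,.11,.07,.03,0])
p=np.c_[-196*np.cos(th)+4*np.sin(th),196*np.sin(th)+4*np.cos(th)]
for t,a,b in zip(th[1:],np.diff(p,axis=0)/200,p[1:]): print(t,a.round(3),'tcp',(b+[663.1,74]).round(1))
E
```

```text
1.7 [-0.048  0.009] tcp [692.3 267.9]
1.6 [-0.097  0.01 ] tcp [672.8 269.8]
1.45 [-0.147 -0.004] tcp [643.5 269.1]
1.3 [-0.145 -0.026] tcp [614.5 263.9]
1.15 [-0.139 -0.047] tcp [586.7 254.5]
1.0 [-0.131 -0.067] tcp [560.6 241.1]
0.85 [-0.119 -0.086] tcp [536.7 223.9]
0.7 [-0.105 -0.103] tcp [515.8 203.3]
0.55 [-0.088 -0.117] tcp [498.1 179.9]
0.42 [-0.062 -0.111] tcp [485.8 157.6]
0.3 [-0.044 -0.109] tcp [477.  135.7]
0.22 [-0.022 -0.075] tcp [472.7 120.7]
0.16 [-0.012 -0.058] tcp [470.2 109.2]
0.11 [-0.008 -0.048] tcp [468.7  99.5]
0.07 [-0.004 -0.039] tcp [467.9  91.7]
0.03 [-0.003 -0.039] tcp [467.3  83.9]
0.0 [-0.001 -0.029] tcp [467.1  78. ]
```

Call:
carry_out([
  {"ax":0,"ay":0,"az":0,"dx":-0.048,"dy":0,"dz":0.009,"gripper":0},
  {"ax":0,"ay":0,"az":0,"dx":-0.097,"dy":0,"dz":0.01,"gripper":0},
  {"ax":0,"ay":0,"az":0,"dx":-0.147,"dy":0,"dz":-0.004,"gripper":0},
  {"ax":0,"ay":0,"az":0,"dx":-0.145,"dy":0,"dz":-0.026,"gripper":0},
  {"ax":0,"ay":0,"az":0,"dx":-0.139,"dy":0,"dz":-0.047,"gripper":0},
  {"ax":0,"ay":0,"az":0,"dx":-0.131,"dy":0,"dz":-0.067,"gripper":0},
  {"ax":0,"ay":0,"az":0,"dx":-0.119,"dy":0,"dz":-0.086,"gripper":0},
  {"ax":0,"ay":0,"az":0,"dx":-0.105,"dy":0,"dz":-0.103,"gripper":0},
  {"ax":0,"ay":0,"az":0,"dx":0,"dy":0,"dz":0,"gripper":0},
])

```text
t: 37.98
eef_pos: [513.7, 0.0, 202.1]
tcp_rot: [-2.222, -2.217, 0.002]
ft_force: [2.0, 4.3, -5.0]
finger_gap: 9.3
gripper_force: 20.0
```

Call:
carry_out([
  {"ax":0,"ay":0,"az":0,"dx":-0.082,"dy":0,"dz":-0.114,"gripper":0},
  {"ax":0,"ay":0,"az":0,"dx":-0.06,"dy":0,"dz":-0.111,"gripper":0},
  {"ax":0,"ay":0,"az":0,"dx":-0.042,"dy":0,"dz":-0.109,"gripper":0},
  {"ax":0,"ay":0,"az":0,"dx":-0.02,"dy":0,"dz":-0.072,"gripper":0},
  {"ax":0,"ay":0,"az":0,"dx":-0.01,"dy":0,"dz":-0.05,"gripper":0},
  {"ax":0,"ay":0,"az":0,"dx":-0.004,"dy":0,"dz":-0.04,"gripper":0},
  {"ax":0,"ay":0,"az":0,"dx":0,"dy":0,"dz":0,"gripper":0},
])

```text
t: 38.85
eef_pos: [469.4, 0.2, 103.6]
tcp_rot: [-2.219, -2.215, 0.006]
ft_force: [-5.1, 2.9, -2.6]
finger_gap: 9.0
gripper_force: 20.0
```

Call:
carry_out([
  {"ax":0,"ay":0,"az":0,"dx":-0.006,"dy":0,"dz":-0.04,"gripper":0},
  {"ax":0,"ay":0,"az":0,"dx":-0.004,"dy":0,"dz":-0.04,"gripper":0},
  {"ax":0,"ay":0,"az":0,"dx":-0.002,"dy":0,"dz":-0.03,"gripper":0},
  {"ax":0,"ay":0,"az":0,"dx":0,"dy":0,"dz":-0.02,"gripper":0},
  {"ax":0,"ay":0,"az":0,"dx":0,"dy":0,"dz":0,"gripper":0},
  {"ax":0,"ay":0,"az":0,"dx":0,"dy":0,"dz":0,"gripper":0},
])

```text
t: 39.6
eef_pos: [467.0, 0.2, 77.7]
tcp_rot: [-2.219, -2.215, 0.006]
ft_force: [-4.7, 5.0, -2.7]
finger_gap: 8.9
gripper_force: 20.0
```

Call:
carry_out([
  {"ax":0,"ay":0,"az":0,"dx":0,"dy":0,"dz":-0.02,"gripper":0},
  {"ax":0,"ay":0,"az":0,"dx":0,"dy":0,"dz":-0.01,"gripper":0},
  {"ax":0,"ay":0,"az":0,"dx":0,"dy":0,"dz":0,"gripper":0},
  {"ax":0,"ay":0,"az":0,"dx":0,"dy":0,"dz":0,"gripper":0},
])

```text
t: 40.1
eef_pos: [467.0, -0.0, 74.8]
tcp_rot: [-2.219, -2.215, 0.011]
ft_force: [-15.9, 2.9, 25.7]
finger_gap: 9.7
gripper_force: 20.0
```

```bash
python3 - <<'E'
from packs import *
for c in ('scene','top'):
    s=snap(c); P=cloud(s); C=s['color'].astype(int)
    wh=(C.min(-1)>160)&(abs(P[...,2]-93)<15)&(P[...,0]>490)&(P[...,0]<521)&(P[...,1]>60)&(P[...,1]<140)
    q=P[wh]; print(c,len(q),np.median(q,0) if len(q) else 0)
    for l in ('lid_handle','pin','pin_tip'):
        for d in manip.tip_of(c,l)[:1]: print(l,d['confidence'],w(s,d['point']))
E
```

```text
scene 111 [516.51 111.52  92.44]
lid_handle 0.52 [ 565.7  -192.9   112.97]
pin 0.72 [445.26 218.75  13.62]
pin_tip 0.85 [447.88 146.1   12.58]
top 113 [517.04 113.37  92.58]
```

Call:
carry_out([
  {"ax":0,"ay":0,"az":0,"dx":0,"dy":0,"dz":0.012,"gripper":0.33},
  {"ax":0,"ay":0,"az":0,"dx":0,"dy":0,"dz":0,"gripper":0.33},
  {"ax":0,"ay":0,"az":0,"dx":0,"dy":0,"dz":0,"gripper":0.33},
  {"ax":0,"ay":0,"az":0,"dx":0,"dy":0,"dz":0.25,"gripper":0.33},
  {"ax":0,"ay":0,"az":0,"dx":0,"dy":0,"dz":0.25,"gripper":0.33},
  {"ax":0,"ay":0,"az":0,"dx":-0.025,"dy":0.3,"dz":0.1,"gripper":0.6},
  {"ax":0,"ay":0,"az":0,"dx":-0.025,"dy":0.3,"dz":0,"gripper":0.6},
  {"ax":0,"ay":0,"az":0,"dx":-0.025,"dy":0.3,"dz":0,"gripper":0.6},
  {"ax":0,"ay":0,"az":0,"dx":-0.025,"dy":0.15,"dz":0,"gripper":0.6},
  {"ax":0,"ay":0,"az":0,"dx":0,"dy":0,"dz":0,"gripper":0.6},
])

```text
t: 41.75
eef_pos: [449.1, 210.7, 195.1]
tcp_rot: [-2.218, -2.224, -0.002]
ft_force: [-0.1, -1.5, 0.7]
finger_gap: 52.0
gripper_force: 0.0
```

```bash
python3 - <<'E'
from packs import *
o=manip.observe(); print(o['eef_pos'],o['joints']); print(R.from_rotvec(o['tcp_rot']).as_matrix())
for c in ('scene','wrist','top'):
    s=snap(c,'f'+c+'.png'); P=cloud(s); C=s['color'].astype(int)
    wh=(C.min(-1)>160)&(abs(P[...,2]-93)<25)&(P[...,0]>480)&(P[...,0]<521)&(abs(P[...,1])<145)
    q=P[wh]; print(c,len(q),np.median(q,0) if len(q) else 0)
    red=(C[...,0]>130)&(C[...,1]<70)&(C[...,2]<70)&(abs(P[...,0]-447)<50)&(abs(P[...,1]-245)<60)&(P[...,2]>21)&(P[...,2]<40)
    q=P[red]
    if len(q)>20: print('red',len(q),np.median(q,0),cv2.minAreaRect(q[:,:2].astype(np.float32)))
    for l in ('pin','pin_tip','lid_handle'):
        for d in manip.tip_of(c,l)[:1]: print(c,l,d['confidence'],w(s,d['point']))
E
```

```text
[449.07 210.73 195.12] [ 0.57  0.08 -1.09  1.83  0.07  1.27 -0.54]
[[-0.  1. -0.]
 [ 1.  0.  0.]
 [ 0.  0. -1.]]
scene 769 [514.07  -4.97  92.77]
red 97 [449.2  239.15  25.71] ((449.9092102050781, 242.4652099609375), (33.321590423583984, 25.056245803833008), 87.0236587524414)
scene pin 0.64 [446.29 219.47  11.66]
scene pin_tip 0.78 [449.65 142.93  10.41]
scene lid_handle 0.8 [468.25  -0.73  89.67]
wrist 85 [491.02 108.54 115.04]
red 1200 [448.18 259.31  26.57] ((448.9103698730469, 251.56517028808594), (54.241539001464844, 24.832128524780273), 88.96308898925781)
wrist pin 0.57 [445.83 217.52  17.19]
wrist pin_tip 0.58 [449.01 142.64  15.47]
top 853 [513.87   4.83  92.51]
top pin 0.74 [476.35 203.05  12.91]
top pin_tip 0.67 [481.87 126.55   7.17]
top lid_handle 0.84 [467.36   0.88  88.42]
```

```bash
python3 - <<'E'
from packs import *
o=manip.observe(); print(o['t'],o['eef_pos'],o['ft_force'])
for c in ('scene','wrist'):
    s=snap(c,'g'+c+'.png'); P=cloud(s); C=s['color'].astype(int)
    red=(C[...,0]>130)&(C[...,1]<70)&(C[...,2]<70)&(abs(P[...,0]-460)<90)&(abs(P[...,1]-225)<90)&(P[...,2]>21)&(P[...,2]<40)
    q=P[red]
    if len(q)>20: print('red',len(q),np.median(q,0),cv2.minAreaRect(q[:,:2].astype(np.float32)))
    for l in ('pin','pin_tip'):
        for d in manip.tip_of(c,l)[:1]: print(c,l,d['confidence'],w(s,d['point']))
E
```

```text
42.35 [449.92 207.64 194.91] [0.07 0.33 0.2 ]
red 141 [473.56 227.52  25.57] ((474.8677062988281, 232.8643341064453), (26.893274307250977, 47.357913970947266), 3.4555037021636963)
scene pin 0.39 [ 378.42 -110.48    1.27]
red 717 [471.93 248.01  26.46] ((472.35357666015625, 235.0331268310547), (24.95907211303711, 54.69353103637695), 5.889283657073975)
wrist pin 0.97 [473.75 197.29  13.64]
wrist pin_tip 0.84 [486.66 127.25  12.91]
```

View pics/gwrist.png

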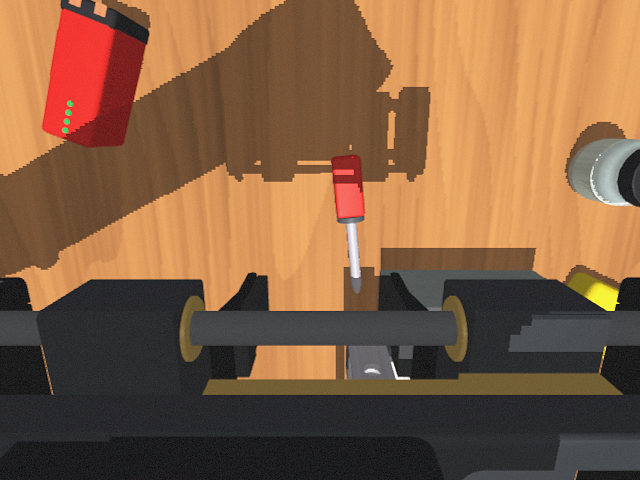

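The wrist view shows the pin was knocked aside: its handle is now at (348,188), turned about 6°, with the tip at (356,285). I'll follow it.

Call:
carry_out([
  {"ax":0,"ay":0,"az":0.065,"dx":0.115,"dy":0.112,"dz":0,"gripper":0.6},
  {"ax":0,"ay":0,"az":0,"dx":0,"dy":0,"dz":-0.2,"gripper":0.6},
  {"ax":0,"ay":0,"az":0,"dx":0,"dy":0,"dz":-0.25,"gripper":0.6},
  {"ax":0,"ay":0,"az":0,"dx":0,"dy":0,"dz":-0.2,"gripper":0.6},
  {"ax":0,"ay":0,"az":0,"dx":0,"dy":0,"dz":-0.1,"gripper":0.6},
  {"ax":0,"ay":0,"az":0,"dx":0,"dy":0,"dz":0,"gripper":0.6},
  {"ax":0,"ay":0,"az":0,"dx":0,"dy":0,"dz":0,"gripper":0.6},
])

```text
t: 43.52
eef_pos: [474.0, 231.1, 46.4]
tcp_rot: [2.107, 2.328, 0.004]
ft_force: [0.1, 0.9, 0.2]
finger_gap: 52.3
gripper_force: 0.0
```

```bash
python3 - <<'E'
from packs import *
o=manip.observe(); print(o['t'],o['eef_pos'],o['ft_force']); print(R.from_rotvec(o['tcp_rot']).as_matrix())
for c in ('scene','wrist'):
    s=snap(c); P=cloud(s); C=s['color'].astype(int)
    red=(C[...,0]>110)&(C[...,1]<70)&(C[...,2]<70)&(abs(P[...,0]-460)<90)&(abs(P[...,1]-225)<90)&(P[...,2]>21)&(P[...,2]<40)
    q=P[red]
    if len(q)>20: print(c,'red',len(q),np.median(q,0),cv2.minAreaRect(q[:,:2].astype(np.float32)))
E
```

```text
43.525 [473.98 231.12  46.45] [0.15 0.92 0.23]
[[-0.1  1.   0. ]
 [ 1.   0.1  0. ]
 [ 0.   0.  -1. ]]
scene red 95 [475.7  221.52  25.49] ((474.0973205566406, 221.27487182617188), (25.425153732299805, 34.047271728515625), 38.934993743896484)
wrist red 3293 [471.6  245.8   26.48] ((472.47607421875, 237.26119995117188), (25.81622886657715, 51.13469314575195), 6.577096462249756)
```

Call:
carry_out([
  {"ax":0,"ay":0,"az":0.004,"dx":-0.005,"dy":0,"dz":-0.12,"gripper":0.6},
  {"ax":0,"ay":0,"az":0,"dx":0,"dy":0,"dz":-0.05,"gripper":0.6},
  {"ax":0,"ay":0,"az":0,"dx":0,"dy":0,"dz":0,"gripper":0.6},
  {"ax":0,"ay":0,"az":0,"dx":0,"dy":0,"dz":0,"gripper":0.6},
])

```text
t: 44.12
eef_pos: [472.4, 230.8, 11.7]
tcp_rot: [2.1, 2.335, 0.002]
ft_force: [0.0, -0.5, -0.0]
finger_gap: 52.3
gripper_force: 0.0
```

Call:
carry_out([
  {"ax":0,"ay":0,"az":0,"dx":0,"dy":0,"dz":-0.025,"gripper":0.6},
  {"ax":0,"ay":0,"az":0,"dx":0,"dy":0,"dz":0,"gripper":0.3},
  {"ax":0,"ay":0,"az":0,"dx":0,"dy":0,"dz":0,"gripper":0},
  {"ax":0,"ay":0,"az":0,"dx":0,"dy":0,"dz":0,"gripper":0},
  {"ax":0,"ay":0,"az":0,"dx":0,"dy":0,"dz":0,"gripper":0},
  {"ax":0,"ay":0,"az":0,"dx":0,"dy":0,"dz":0,"gripper":0},
  {"ax":0,"ay":0,"az":0,"dx":0,"dy":0,"dz":0,"gripper":0},
], grip_force=35)

```text
t: 45.0
eef_pos: [472.0, 230.4, 6.0]
tcp_rot: [2.101, 2.336, 0.001]
ft_force: [0.2, -0.1, 0.3]
finger_gap: 25.8
gripper_force: 35.0
```

Call:
carry_out([
  {"ax":0,"ay":0,"az":0,"dx":0,"dy":0.04,"dz":0.1,"gripper":0},
  {"ax":0,"ay":0,"az":0,"dx":0,"dy":0,"dz":0.2,"gripper":0},
  {"ax":0,"ay":0,"az":-0.067,"dx":0.068,"dy":0,"dz":0.2,"gripper":0},
  {"ax":0,"ay":0,"az":0,"dx":0,"dy":0,"dz":0.045,"gripper":0},
  {"ax":0,"ay":0,"az":0,"dx":0,"dy":0,"dz":0,"gripper":0},
  {"ax":0,"ay":0,"az":0,"dx":0,"dy":0,"dz":0,"gripper":0},
  {"ax":0,"ay":0,"az":0,"dx":0,"dy":0,"dz":0,"gripper":0},
])

```text
t: 45.88
eef_pos: [484.3, 238.0, 113.6]
tcp_rot: [-2.219, -2.222, 0.003]
ft_force: [1.4, 0.4, -1.7]
finger_gap: 25.6
gripper_force: 35.0
```

```bash
cat > pinm.py <<'E'
from packs import *
o=manip.observe(); print(o['t'],o['eef_pos'],o['ft_force'],o['torque'],o['finger_gap']); print(R.from_rotvec(o['tcp_rot']).as_matrix().round(4))
for c in ('scene','top','wrist'):
    s=snap(c,'p'+c+'.png'); P=cloud(s); C=s['color'].astype(int)
    for l in ('pin','pin_tip','lug_left','lug_right'):
        for d in manip.tip_of(c,l)[:1]: print(c,l,round(d['confidence'],2),w(s,d['point']))
E
python3 pinm.py; python3 -c "
import cv2
a=cv2.imread('pics/pscene.png')[190:270,290:430]; b=cv2.imread('pics/ptop.png')[235:300,230:350]
import numpy as np
a=cv2.resize(a,(700,400),interpolation=cv2.INTER_CUBIC);b=cv2.resize(b,None,fx=3,fy=3,interpolation=cv2.INTER_CUBIC)
c=np.zeros((600,700,3),np.uint8);c[:400]=a;c[400:595,:360]=b;cv2.imwrite('pics/pp.png',c)"
```

```text
45.875 [484.31 238.04 113.64] [ 1.42  0.44 -1.67] [-0.01 -0.11  0.07] 25.60406648148483
[[-0.  1. -0.]
 [ 1.  0. -0.]
 [-0. -0. -1.]]
scene pin 0.75 [483.01 208.99 118.17]
scene pin_tip 0.51 [484.23 135.92 116.67]
scene lug_left 0.58 [484.29 116.96 124.07]
scene lug_right 0.82 [485.83  71.57 122.07]
top pin 0.71 [486.08 212.72 119.49]
top pin_tip 0.57 [482.48 133.69 115.77]
top lug_left 0.88 [485.86 117.53 117.71]
top lug_right 0.77 [483.15  72.24 119.39]
wrist pin 0.64 [485.79 206.65 121.41]
```

View pics/pp.png

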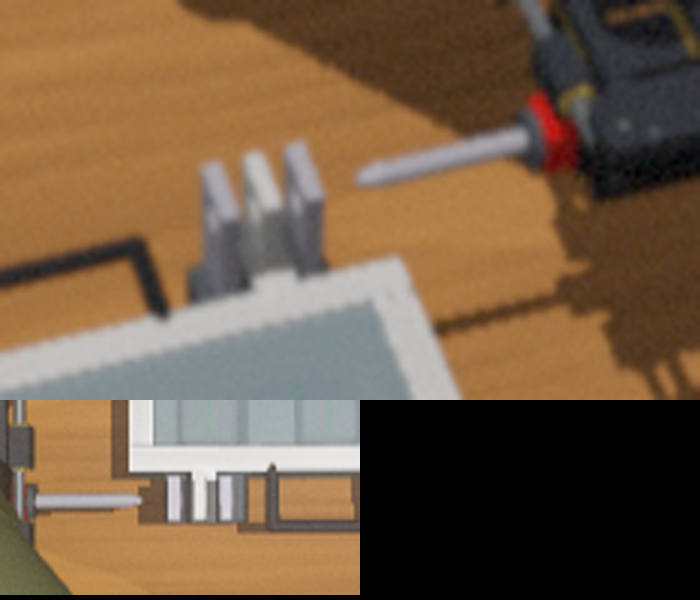

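The crop shows the lid shut with the three lugs in line at (205–310,230) and the pin pointing at them, tip at (360,178). In the top view the pin axis (row 500) is centred on the lugs (row 499).

Call:
carry_out([
  {"ax":0,"ay":0,"az":0,"dx":0.005,"dy":0,"dz":0.007,"gripper":0},
  {"ax":0,"ay":0,"az":0,"dx":0,"dy":-0.04,"dz":0,"gripper":0},
  {"ax":0,"ay":0,"az":0,"dx":0,"dy":-0.02,"dz":0,"gripper":0},
  {"ax":0,"ay":0,"az":0,"dx":0,"dy":0,"dz":0,"gripper":0},
  {"ax":0,"ay":0,"az":0,"dx":0,"dy":0,"dz":0,"gripper":0},
])

```text
t: 47.25
eef_pos: [486.4, 226.3, 116.3]
tcp_rot: [2.221, 2.222, 0.0]
ft_force: [0.0, 0.6, -1.7]
finger_gap: 25.6
gripper_force: 35.0
```

Call:
carry_out([
  {"ax":0,"ay":0,"az":0,"dx":-0.004,"dy":0,"dz":-0.006,"gripper":0},
  {"ax":0,"ay":0,"az":0,"dx":0,"dy":-0.04,"dz":0,"gripper":0},
  {"ax":0,"ay":0,"az":0,"dx":0,"dy":-0.03,"dz":0,"gripper":0},
  {"ax":0,"ay":0,"az":0,"dx":0,"dy":0,"dz":0,"gripper":0},
])

```text
t: 47.75
eef_pos: [485.8, 211.3, 115.0]
tcp_rot: [2.222, 2.22, -0.001]
ft_force: [-0.6, 0.5, 0.2]
finger_gap: 26.0
gripper_force: 35.0
```

Call:
carry_out([
  {"ax":0,"ay":0,"az":0,"dx":0,"dy":-0.05,"dz":0,"gripper":0},
  {"ax":0,"ay":0,"az":0,"dx":0,"dy":-0.04,"dz":0,"gripper":0},
  {"ax":0,"ay":0,"az":0,"dx":0,"dy":0,"dz":0,"gripper":0},
])

```text
t: 48.12
eef_pos: [485.9, 193.1, 115.0]
tcp_rot: [2.222, 2.22, -0.001]
ft_force: [0.0, 0.5, -0.2]
finger_gap: 25.3
gripper_force: 35.0
```

Call:
carry_out([
  {"ax":0,"ay":0,"az":0,"dx":0,"dy":-0.05,"dz":0,"gripper":0},
  {"ax":0,"ay":0,"az":0,"dx":0,"dy":-0.05,"dz":0,"gripper":0},
  {"ax":0,"ay":0,"az":0,"dx":0,"dy":0,"dz":0,"gripper":0},
])

```text
t: 48.5
eef_pos: [485.8, 172.9, 115.0]
tcp_rot: [2.223, 2.219, -0.001]
ft_force: [0.5, 0.5, -0.5]
finger_gap: 25.7
gripper_force: 35.0
```

Call:
carry_out([
  {"ax":0,"ay":0,"az":0,"dx":0,"dy":-0.05,"dz":0,"gripper":0},
  {"ax":0,"ay":0,"az":0,"dx":0,"dy":-0.05,"dz":0,"gripper":0},
  {"ax":0,"ay":0,"az":0,"dx":0,"dy":0,"dz":0,"gripper":0},
])

```text
t: 48.88
eef_pos: [485.8, 153.0, 115.0]
tcp_rot: [2.223, 2.219, -0.001]
ft_force: [-0.3, 0.4, -0.9]
finger_gap: 26.0
gripper_force: 35.0
```

Call:
carry_out([
  {"ax":0,"ay":0,"az":0,"dx":0,"dy":-0.02,"dz":0,"gripper":0},
  {"ax":0,"ay":0,"az":0,"dx":0,"dy":-0.01,"dz":0,"gripper":0},
  {"ax":0,"ay":0,"az":0,"dx":0,"dy":0,"dz":0,"gripper":0},
])

```text
t: 49.25
eef_pos: [485.6, 148.3, 115.1]
tcp_rot: [2.221, 2.222, 0.0]
ft_force: [-0.8, -0.1, -0.4]
finger_gap: 26.0
gripper_force: 35.0
```

Call:
carry_out([
  {"ax":0,"ay":0,"az":0,"dx":0,"dy":-0.015,"dz":0,"gripper":0},
  {"ax":0,"ay":0,"az":0,"dx":0,"dy":-0.01,"dz":0,"gripper":0},
  {"ax":0,"ay":0,"az":0,"dx":0,"dy":-0.01,"dz":0,"gripper":0},
  {"ax":0,"ay":0,"az":0,"dx":0,"dy":0,"dz":0,"gripper":0},
])

```text
t: 49.75
eef_pos: [485.6, 143.9, 115.2]
tcp_rot: [-2.218, -2.222, -0.005]
ft_force: [0.5, 6.9, -3.8]
finger_gap: 25.7
gripper_force: 35.0
```

Call:
carry_out([
  {"ax":0,"ay":0,"az":0,"dx":0,"dy":-0.008,"dz":0,"gripper":0},
  {"ax":0,"ay":0,"az":0,"dx":0,"dy":0,"dz":0,"gripper":0},
])

```text
t: 50.0
eef_pos: [485.5, 143.9, 115.3]
tcp_rot: [-2.216, -2.222, -0.008]
ft_force: [1.8, 7.5, -4.3]
finger_gap: 25.7
gripper_force: 35.0
```

```bash
python3 pinm.py
```

```text
50.0 [485.53 143.87 115.33] [ 1.76  7.52 -4.34] [ 1.97 -0.33 -0.07] 25.655839798309568
[[-0.    1.    0.  ]
 [ 1.    0.    0.01]
 [ 0.01  0.   -1.  ]]
scene pin 0.73 [485.98 115.62 124.58]
scene pin_tip 0.6 [486.28  39.55 118.75]
scene lug_left 0.87 [482.14 116.24 123.09]
scene lug_right 0.62 [486.64  75.31 123.63]
top pin_tip 0.64 [485.89  37.43 117.2 ]
top lug_left 0.72 [485.37 117.64 117.67]
top lug_right 0.66 [485.18  72.71 120.37]
wrist pin 0.7 [484.1  111.09 122.85]
```

Call:
carry_out([
  {"ax":0,"ay":0,"az":0,"dx":0,"dy":0.004,"dz":0,"gripper":0.5},
  {"ax":0,"ay":0,"az":0,"dx":0,"dy":0,"dz":0,"gripper":0.5},
  {"ax":0,"ay":0,"az":0,"dx":0,"dy":0,"dz":0,"gripper":0.5},
  {"ax":0,"ay":0,"az":0,"dx":0,"dy":0,"dz":0.1,"gripper":0.5},
  {"ax":0,"ay":0,"az":0,"dx":0,"dy":0,"dz":0.25,"gripper":0.5},
  {"ax":0,"ay":0,"az":0,"dx":0,"dy":0,"dz":0.25,"gripper":0.5},
  {"ax":0,"ay":0,"az":0.1,"dx":0.05,"dy":-0.2,"dz":0,"gripper":0.5},
  {"ax":0,"ay":0,"az":0.11,"dx":0.05,"dy":-0.2,"dz":0,"gripper":0.5},
  {"ax":0,"ay":0,"az":0.11,"dx":0.05,"dy":-0.2,"dz":0,"gripper":0.5},
  {"ax":0,"ay":0,"az":0.11,"dx":0.05,"dy":-0.2,"dz":0,"gripper":0.5},
])

```text
t: 52.0
eef_pos: [526.2, -20.8, 236.9]
tcp_rot: [1.35, 2.834, -0.0]
ft_force: [-0.0, 0.1, 0.4]
finger_gap: 43.3
gripper_force: 0.0
```

Call:
carry_out([
  {"ax":0,"ay":0,"az":0.11,"dx":0.05,"dy":-0.2,"dz":0,"gripper":0.5},
  {"ax":0,"ay":0,"az":0.11,"dx":0.05,"dy":-0.2,"dz":0,"gripper":0.5},
  {"ax":0,"ay":0,"az":0.11,"dx":0.05,"dy":-0.2,"dz":0,"gripper":0.5},
  {"ax":0,"ay":0,"az":0.11,"dx":0.05,"dy":-0.2,"dz":0,"gripper":0.5},
  {"ax":0,"ay":0,"az":0.11,"dx":0,"dy":-0.08,"dz":0,"gripper":0.5},
  {"ax":0,"ay":0,"az":0,"dx":0,"dy":0,"dz":0,"gripper":0.5},
  {"ax":0,"ay":0,"az":0,"dx":0,"dy":0,"dz":0,"gripper":0.5},
])

```text
t: 52.88
eef_pos: [565.8, -194.1, 236.0]
tcp_rot: [0.051, 3.14, 0.001]
ft_force: [-0.3, 0.8, -0.3]
finger_gap: 43.6
gripper_force: 0.0
```

```bash
cat > knob.py <<'E'
from packs import *
o=manip.observe(); print(o['t'],o['eef_pos'],o['joints'],o['finger_gap']); print(R.from_rotvec(o['tcp_rot']).as_matrix().round(3))
for c in ('scene','top','wrist'):
    s=snap(c,'k'+c+'.png'); P=cloud(s)
    k=(P[...,2]>122)&(P[...,2]<142)&(abs(P[...,0]-567)<40)&(abs(P[...,1]+193)<40); q=P[k]
    if len(q)>20: print(c,'knob',len(q),cv2.minAreaRect(q[:,:2].astype(np.float32)),np.percentile(q[:,2],[50,95]))
    for l in ('selector_grip','pin','pin_tip'):
        for d in manip.tip_of(c,l)[:1]: print(c,l,round(d['confidence'],2),w(s,d['point']))
E
python3 knob.py
```

```text
52.875 [ 565.79 -194.12  235.99] [ 1.09  0.35 -1.    1.54  0.3   1.41  1.61] 43.564912765031266
[[-1.    0.03  0.  ]
 [ 0.03  1.    0.  ]
 [-0.    0.   -1.  ]]
scene knob 198 ((567.472412109375, -193.26614379882812), (14.8955078125, 55.12815475463867), 89.70680236816406) [128.1  131.12]
scene selector_grip 0.61 [ 566.62 -192.31  115.43]
scene pin 0.61 [482.87 119.42 118.1 ]
scene pin_tip 0.59 [489.08  44.27 121.96]
top knob 34 ((543.1296997070312, -193.250732421875), (14.283050537109375, 8.552080154418945), 86.10948944091797) [128.16 131.68]
top selector_grip 0.7 [ 570.88 -195.87  115.21]
top pin 0.86 [483.21 119.66 117.31]
top pin_tip 0.73 [482.87  44.02 121.72]
wrist knob 1355 ((565.7384033203125, -195.06639099121094), (14.99394416809082, 53.261653900146484), 89.71912384033203) [129.44 130.82]
wrist selector_grip 0.75 [ 564.81 -198.31  119.77]
```

Call:
carry_out([
  {"ax":0,"ay":0,"az":0.02,"dx":0.004,"dy":0,"dz":-0.2,"gripper":0.5},
  {"ax":0,"ay":0,"az":0,"dx":0,"dy":0,"dz":-0.2,"gripper":0.5},
  {"ax":0,"ay":0,"az":0,"dx":0,"dy":0,"dz":-0.15,"gripper":0.5},
  {"ax":0,"ay":0,"az":0,"dx":0,"dy":0,"dz":-0.05,"gripper":0.5},
  {"ax":0,"ay":0,"az":0,"dx":0,"dy":0,"dz":0,"gripper":0.5},
  {"ax":0,"ay":0,"az":0,"dx":0,"dy":0,"dz":0,"gripper":0.5},
])

```text
t: 54.22
eef_pos: [567.5, -195.6, 116.6]
tcp_rot: [-0.001, 3.139, -0.001]
ft_force: [-0.1, -0.8, 1.3]
finger_gap: 43.8
gripper_force: 0.0
```

Call:
carry_out([
  {"ax":0,"ay":0,"az":0,"dx":-0.004,"dy":0.008,"dz":-0.07,"gripper":0.5},
  {"ax":0,"ay":0,"az":0,"dx":0,"dy":0,"dz":0,"gripper":0.5},
  {"ax":0,"ay":0,"az":0,"dx":0,"dy":0,"dz":0,"gripper":0},
  {"ax":0,"ay":0,"az":0,"dx":0,"dy":0,"dz":0,"gripper":0},
  {"ax":0,"ay":0,"az":0,"dx":0,"dy":0,"dz":0,"gripper":0},
  {"ax":0,"ay":0,"az":0,"dx":0,"dy":0,"dz":0,"gripper":0},
  {"ax":0,"ay":0,"az":0,"dx":0,"dy":0,"dz":0,"gripper":0},
], grip_force=40)

```text
t: 55.1
eef_pos: [565.7, -195.2, 101.3]
tcp_rot: [0.001, 3.141, -0.002]
ft_force: [1.1, -2.9, 0.1]
finger_gap: 14.6
gripper_force: 40.0
```

Call:
carry_out([
  {"ax":0,"ay":0,"az":-0.08,"dx":0,"dy":0,"dz":0,"gripper":0},
  {"ax":0,"ay":0,"az":-0.08,"dx":0,"dy":0,"dz":0,"gripper":0},
  {"ax":0,"ay":0,"az":-0.08,"dx":0,"dy":0,"dz":0,"gripper":0},
  {"ax":0,"ay":0,"az":-0.08,"dx":0,"dy":0,"dz":0,"gripper":0},
  {"ax":0,"ay":0,"az":-0.08,"dx":0,"dy":0,"dz":0,"gripper":0},
  {"ax":0,"ay":0,"az":-0.08,"dx":0,"dy":0,"dz":0,"gripper":0},
  {"ax":0,"ay":0,"az":0,"dx":0,"dy":0,"dz":0,"gripper":0},
])

```text
t: 55.98
eef_pos: [565.8, -195.0, 101.3]
tcp_rot: [1.155, 2.92, -0.001]
ft_force: [0.9, -4.0, 0.5]
finger_gap: 14.8
gripper_force: 40.0
```

Call:
carry_out([
  {"ax":0,"ay":0,"az":-0.08,"dx":0,"dy":0,"dz":0,"gripper":0},
  {"ax":0,"ay":0,"az":-0.08,"dx":0,"dy":0,"dz":0,"gripper":0},
  {"ax":0,"ay":0,"az":-0.027,"dx":0,"dy":0,"dz":0,"gripper":0},
  {"ax":0,"ay":0,"az":0,"dx":0,"dy":0,"dz":0,"gripper":0},
  {"ax":0,"ay":0,"az":0,"dx":0,"dy":0,"dz":0,"gripper":0},
])

```text
t: 56.6
eef_pos: [566.0, -194.9, 101.3]
tcp_rot: [1.568, 2.721, -0.001]
ft_force: [0.8, -4.8, -0.3]
finger_gap: 14.8
gripper_force: 40.0
```

Call:
carry_out([
  {"ax":0,"ay":0,"az":0,"dx":0,"dy":0,"dz":0,"gripper":0.5},
  {"ax":0,"ay":0,"az":0,"dx":0,"dy":0,"dz":0,"gripper":0.5},
  {"ax":0,"ay":0,"az":0,"dx":0,"dy":0,"dz":0,"gripper":0.5},
  {"ax":0,"ay":0,"az":0,"dx":0,"dy":0,"dz":0.1,"gripper":0.5},
  {"ax":0,"ay":0,"az":0,"dx":0,"dy":0,"dz":0.25,"gripper":0.5},
  {"ax":0,"ay":0,"az":0,"dx":0,"dy":0,"dz":0.25,"gripper":0.5},
  {"ax":0,"ay":0,"az":0,"dx":-0.2,"dy":-0.2,"dz":0.1,"gripper":0.5},
  {"ax":0,"ay":0,"az":0,"dx":-0.2,"dy":-0.2,"dz":0.1,"gripper":0.5},
  {"ax":0,"ay":0,"az":0,"dx":0,"dy":0,"dz":0,"gripper":0.5},
  {"ax":0,"ay":0,"az":0,"dx":0,"dy":0,"dz":0,"gripper":0.5},
])

```text
t: 57.85
eef_pos: [486.1, -273.2, 262.2]
tcp_rot: [1.57, 2.719, 0.001]
ft_force: [0.8, 0.7, -0.5]
finger_gap: 43.3
gripper_force: 0.0
```

```bash
python3 knob.py; python3 - <<'E'
from packs import *
packs('scene',(50,70)); s=cv2.imread('pics/kscene.png')[180:390,170:430]; cv2.imwrite('pics/ks.png',cv2.resize(s,None,fx=3,fy=2.8))
E
```

```text
57.85 [ 486.12 -273.23  262.25] [ 1.13  0.17 -0.75  1.6   0.11  1.41  0.9 ] 43.334860779329524
[[-0.5   0.87  0.  ]
 [ 0.87  0.5  -0.  ]
 [-0.    0.   -1.  ]]
scene knob 216 ((568.2449951171875, -193.13272094726562), (16.518539428710938, 53.85074234008789), 26.464143753051758) [127.5  130.93]
scene selector_grip 0.56 [ 564.04 -192.67  117.45]
scene pin 0.91 [484.12 117.59 119.08]
scene pin_tip 0.8 [485.58  40.24 125.26]
top knob 181 ((565.741943359375, -193.17897033691406), (14.808921813964844, 53.18466567993164), 30.17377471923828) [127.4 131.3]
top selector_grip 0.68 [ 570.56 -193.17  115.81]
top pin 0.65 [484.75 119.82 120.55]
top pin_tip 0.69 [484.48  42.29 122.64]
wrist knob 1352 ((566.2128295898438, -195.16944885253906), (15.640823364257812, 53.2789306640625), 30.027589797973633) [129.22 130.87]
wrist selector_grip 0.62 [ 564.75 -197.17  120.95]
wrist pin 0.72 [ 377.04 -110.53   -1.01]
```

View pics/ks.png

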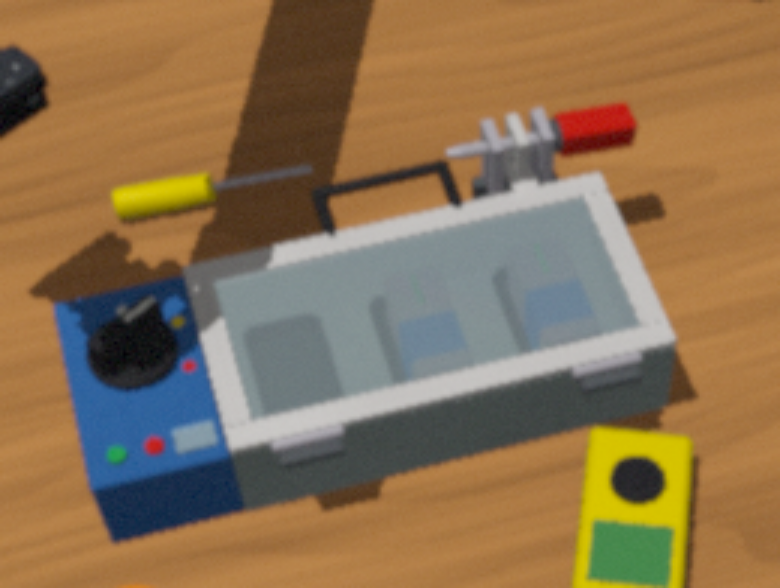

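The crop shows the lid shut over both packs at (430,330) and (555,300), and the pin through all three lugs with its collar against the left one at (560,132). The selector pointer is on the yellow dot at (175,320), and the bar measures 60° turned. Handing in.

```bash
python3 -c "
from plant import manip
print(manip.finish_job())"
```

```text
the job is handed in; nothing more can be done
None
```

The job is handed in at about 58 s: both packs stand in cradles with contacts to the hinge, the lid is shut, the pin is seated through all three lugs, and the selector is on yellow; these are my own camera and force readings, as the hand-in returned no verdict.

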